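# Switch off the bench scale and put it away under the shelf

## Robot

A 6-joint arm with a two-finger parallel gripper is mounted at the origin on the work surface. World frame = base frame: x ahead of the robot, y to its left, z up, the work surface at z = 0. Lengths are in mm, angles in rad, forces in N, time in s.
With the tool pointing down it reaches from about 350 to 875 mm from the base axis. Payload 4.2 kg.
Tool frame: the origin (TCP) lies at the very end of the fingers, on their centre line; the grasp point (between the pads) lies 19 mm behind it (bot.pinch_z is the distance from the TCP to the grasp point, in mm); z points along the fingers, x is the direction in which the jaws open and shut, and the axes are right-handed (so a half turn about z gives the same grasp; the last joint's range is limited). The gripper opens to 85 mm and grips with 20 to 120 N. Pads are 22 mm wide; open, the fingers measure 114 mm over their backs; the gripper's body (76 mm by 85 mm) begins 54 mm behind the grasp point. The pads swing forward as they close: fully open they stand 13 mm farther back than shut.
Start: joints at [-0.938, 0.385, 0.008, 0, -1.194, -0.259], TCP at [228.236, -581.814, 231.312] pointing down, gripper open.
Joint ranges: [-3.14, 3.14], [-1.21, 2.06], [-1.07, 1.41], [-3.16, 2.05], [-2.99, -0.16], [-3.1, 3.1]. Speed limits (rad/s): [2.79, 2.79, 3.14, 3.14, 3.14, 3.14].

## Interface

Orientations are given as a rotation vector (axis times angle).
In Python, from bench import bot, imaging, close_job gives the robot as it stands. The module is installed in compiled form; this text tells all that it offers.
- The arm moves only by the shell command python3 -m handwheel 'ROWS' [OPENING]. ROWS is JSON, a list that holds one entry, the list of rows, each a list of 4 numbers: the shift along the tool's x, y, z each as a share of 0.08 m, from -1 to 1, then the turn about the tool's z as a share of 90 degrees, from -1 to 1. In form: [[[x, y, z, roll], ...]]. A call has 1 to 12 rows; each row is the pose to reach, as a shift and turn from the pose commanded when the call began, along the tool's axes at that moment; what a row does not reach only later rows make up. A row lasts 1/12 s, in which the tool goes at most 41.7 mm and 7.16 degrees, less where a joint would pass 70% of its speed; a pose out of reach is approached as far as the arm can. A call with a number of a shift or a turn outside -1 to 1 is refused whole. A call with a gripper value outside its range is refused whole. OPENING is the opening, from -1 (shut) to 1 (fully open), set as the call begins (- or left out, the last holds). The fingers move at their own pace and stop on an object; the grip force is fixed at half the most. Time passes only in rows, so rows that repeat a pose let the fingers close. It gives the time, the measured TCP pose, the force and the opening at its end, in the units of the state.
- bot.observe(): the state, without advancing time (a new reading comes with each control period).
- imaging.camera(name): name is "scene" or "side" or "wrist"; returns (picture, depth): 480x640x3 uint8, red, green, blue; 480x640 float32, mm along the optical axis (not along the pixel's ray), 0 where there is no reading.
- imaging.calibration(name): a dict with "camera_matrix" (3x3 intrinsics, pixels), "k1" (the pictures are not rectified: a ray, as slopes to the right and down, at radius r is drawn at 1 + k1 r^2 times it, then the intrinsics apply), "R" (3x3) and "t" (3): a world point X has camera coordinates R X + t. Camera axes: x right, y down, z forward; pixel columns grow to the right and rows downward; lengths in mm; the calibration is good to about 2 mm. A picture is of the moment at which its call begins: read the wrist's pose just before it. calibration takes no time and is no camera call; for the wrist camera it gives the pose at the moment of the call.
- close_job(): hands the job in, once; it reports no verdict.
Trained networks look in the newest picture that a camera, given by its name, has taken for a name from the list of things; names that differ only in an ending like _2 or _b are one class to them, and where a whole thing is asked for, a point or a joint stands for the part that bears it (a point fixed in the world has none). Each returns a list of dicts, best first, with "confidence" (0 to 1); they miss things now and then, are a little off and sometimes report something else, mostly with a low value. They report only what shows in the picture. A call takes as long as a camera call.
- imaging.search_frame(camera, label): "at" ([row, column] in pixels, amid what is visible of it).
- imaging.silhouettes(camera, label): "region" (480x640 bool, what is visible of it) and "at" ([row, column] in pixels, amid what is visible of it).
The state is a dict: "time_s": time; "q": joint angles; "qd": joint speeds; "tau": joint torques, N m; "tool_pos": TCP position; "eef_rot": TCP orientation; "ft_force": force on the tool from outside, world axes, zero at the start; "ft_torque": the same for the moment, N m; "width": finger opening in mm.
Only numpy, scipy, OpenCV 4.12 (cv2) and the standard library are available. Lean on these libraries where they do the work, as an engineer would, in place of code of your own. Each camera call takes 0.05 s, during which the arm holds its last target.

## Task

The weighing is done: lift the tin off the scale and stand it gently, upright, in the free part of the car-care tote. Then switch the scale off by pressing its round key firmly, but not hard, and holding it for about a second, leaving the oblong tare key alone. Last, push the scale straight in under the shelf, square to it and in the middle of the gap, until its front is about 4 cm behind the shelf's front edge; do not knock the shelf, and leave the goods under it and in the tote standing where they are.

Things in the scene. Friction and masses are not known exactly. Their poses are not given: they have to be found in the camera images.
- scale: Compact grey bench scale, loose, about 0.9 kg, 180 deep (x) x 150 wide (y) x 62 high. Origin: centre of its footprint, at bench level; x runs from its front (towards the robot) to its back, z up. Behind the front face a key panel slopes up 22 degrees, from 30 high at x = -90 to 52 high at x = -35; the rest carries a steel pan, 122 x 144, centred at x = 27, top 62 high.
- scale_front (a point): Middle of the scale's upright front face (150 wide, 30 high, at scale x = -90), 15 above the bench; axes as the scale's. Pushed here, the scale slides on its rubber feet under 4 to 12 N.
- key_off: The off key: a round membrane key, 25 across, on the sloping panel at its right-hand end seen from the robot (scale x = -64, y = -52, 44 high). Origin: centre of its top, 3 proud of the panel; z is the panel's outward normal, tipped 22 degrees from vertical towards the scale's front. It gives 1.5 under 5 N, then is solid; it registers from 4 N held half a second; over 30 N ruins it.
- key_tare: Oblong membrane key, 28 wide x 16, the same way at the panel's left-hand end (scale y = +52): the tare key, to be left alone. Origin and axes as for the round key.
- tin: Capped round metal tin with a paper band, 58 across, 110 high, 0.3 to 0.55 kg, standing on the scale's pan at the start. Origin: centre of its underside, z up. With the tin on it the scale is too tall for the shelf.
- tote: Low open tote of clear plastic with a rim, fixed, outside 240 (x) x 180 (y) x 55 high, walls and floor 4 thick. It is on the left or the right of the scale. Origin: centre of its underside, z up. Two bottles stand in its -x end (around x = -75); the part from x = -40 to +116 is free.
- shelf: Low grey steel shelf on posts, fixed, open in front, 620 wide, 260 deep. Origin: on the bench, below the middle of its front edge; x points in under it, y along the edge, z up. The lip along its edges has its underside 160 above the bench; deck top 195; low stock (to 50 high) stands on the deck from x = 130 back. Between the goods under it the bench is free from y = -140 to +145.
- tool_case: Shut black tool case, fixed, 220 x 180 x 78 high, on the other side of the scale from the tote. Origin: centre of its underside.
- wax_bottle: Bottle with a narrow neck, 50 across, 130 high, standing in the tote. Origin: centre of its underside.
- polish_bottle: Bottle with a narrow neck, 48 across, 105 high, standing in the tote. Origin: centre of its underside.
- carton: Cardboard carton, 130 x 90 x 110 high, under the shelf to the left of the gap. Origin: centre of its underside.
- oil_bottle: Black bottle, 68 across, 150 high, under the shelf to the right of the gap. Origin: centre of its underside.
- spray_can: Spray can, 52 across, 145 high, under the shelf at the far right. Origin: centre of its underside.

How it is judged:
By the outcome, as a careful person would: the job done as asked, in the order asked, and still so for the second after the job is handed in, with the robot touching nothing.
It also fails if it takes over 72 s, if anything falls off the work surface, if the arm or the gripper's body presses on something with over 40 N, if the wrist force passes 120 N, or if a joint passes its speed limit or range.

## Working session

There is one attempt and no reset: what is moved stays moved. The work goes in short steps, Python scripts to look and compute and a shell command to move; the robot and the scene stay as the last step left them, time stands still between calls to the robot, and variables do not carry over. Pictures are saved under pics/ and viewed, and the job is handed in when it is done.

```bash
mkdir -p pics; ls; python3 - <<'E'
from bench import bot, imaging
import cv2,numpy as np
s=bot.observe(); print({k:np.round(v,3).tolist() for k,v in s.items()})
for n in ("scene","side","wrist"):
    p,d=imaging.camera(n); cv2.imwrite(f"pics/a_{n}.png",p[:,:,::-1]); np.save(f"pics/a_{n}_d.npy",d)
    c=imaging.calibration(n); print(n,{k:np.round(v,3).tolist() for k,v in c.items()})
E
```

```text
pics
{'time_s': 0.0, 'q': [-0.938, 0.386, 0.007, -0.0, -1.194, -0.259], 'qd': [-0.002, -0.001, 0.0, -0.002, -0.002, 0.001], 'tau': [0.0, -39.229, 18.84, 4.186, -0.005, 0.0], 'tool_pos': [228.021, -581.283, 230.234], 'eef_rot': [-1.769, -2.594, -0.002], 'ft_force': [-0.334, 0.533, -0.224], 'ft_torque': [0.015, -0.02, 0.024], 'width': 85.305}
scene {'camera_matrix': [[559.54, 0.0, 326.183], [0.0, 559.54, 242.718], [0.0, 0.0, 1.0]], 'k1': -0.144, 'R': [[-0.426, -0.905, 0.0], [-0.864, 0.407, -0.297], [0.269, -0.127, -0.955]], 't': [226.351, 501.211, 1091.565]}
side {'camera_matrix': [[437.93, 0.0, 324.685], [0.0, 437.93, 239.124], [0.0, 0.0, 1.0]], 'k1': 0.02, 'R': [[0.977, -0.215, 0.007], [-0.097, -0.469, -0.878], [0.192, 0.857, -0.479]], 't': [-584.861, 122.523, 871.012]}
wrist {'camera_matrix': [[416.681, 0.0, 316.442], [0.0, 416.681, 239.897], [0.0, 0.0, 1.0]], 'k1': -0.071, 'R': [[-0.364, 0.931, 0.002], [0.892, 0.349, 0.287], [0.266, 0.106, -0.958]], 't': [623.236, -37.125, 379.938]}
```

View pics/a_scene.png

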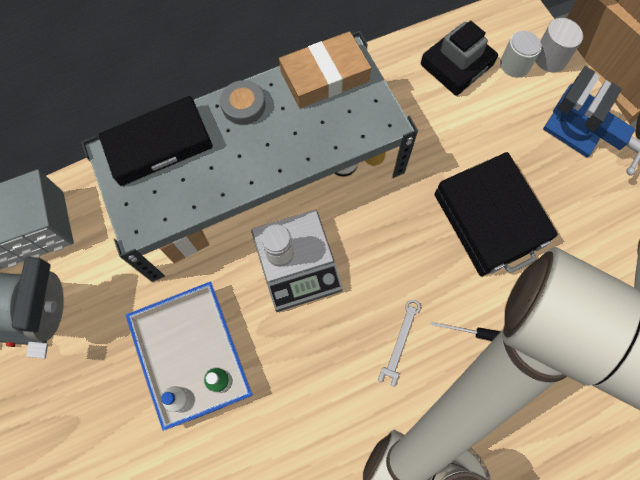

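View pics/a_side.png

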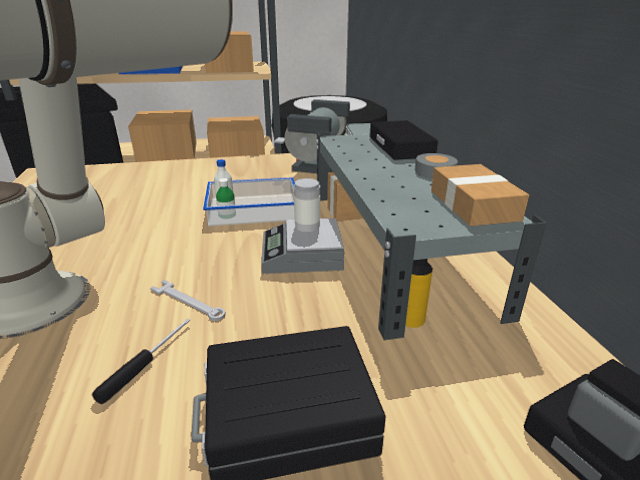

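View pics/a_wrist.png

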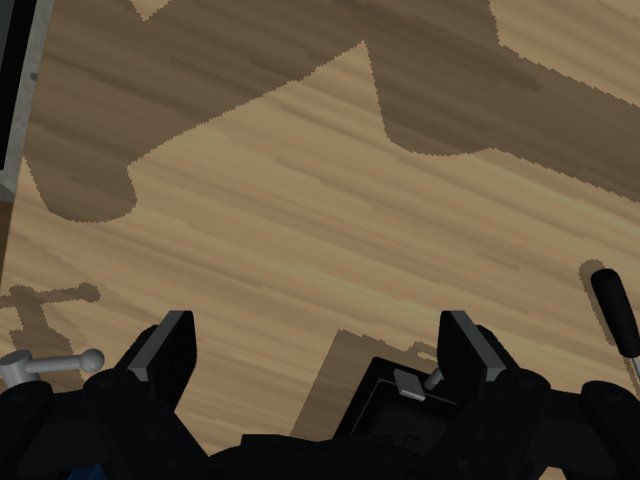

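The scene picture shows the scale with the tin at about (row 260, col 295), the tote at the left (355, 190), its bottles at its robot end (385, 195), the shelf behind, and the case on the right. Next I measure poses.

```bash
cat > h.py <<'E'
import numpy as np,cv2
from bench import bot,imaging
def undist(c,px):  # px Nx2 (col,row)
    K=np.array(c["camera_matrix"],float)
    return cv2.undistortPoints(np.asarray(px,float).reshape(-1,1,2),K,np.array([c["k1"],0,0,0.])).reshape(-1,2)
def world(c,px,z):
    n=undist(c,px); P=np.c_[n,np.ones(len(n))]*np.asarray(z,float)[:,None]
    return (P-np.array(c["t"]))@np.array(c["R"])
def onplane(c,px,h):
    n=undist(c,px); R=np.array(c["R"]);t=np.array(c["t"])
    o=-R.T@t; d=np.c_[n,np.ones(len(n))]@R
    return o+d*((h-o[2])/d[:,2])[:,None]
def cloud(c,d,m):
    r,k=np.nonzero(m&(d>0)); return world(c,np.c_[k,r],d[r,k])
def proj(c,X):
    R=np.array(c["R"],float);t=np.array(c["t"],float)
    return cv2.projectPoints(np.asarray(X,float).reshape(-1,1,3),cv2.Rodrigues(R)[0],t,np.array(c["camera_matrix"],float),np.array([c["k1"],0,0,0.]))[0].reshape(-1,2)
def rect(P):
    (a,b),(w,h),an=cv2.minAreaRect(P[:,:2].astype(np.float32)); return np.round([a,b,w,h,an],1)
E
python3 - <<'E'
from h import *
np.set_printoptions(suppress=True,precision=1)
for n in ("scene","side"):
    p,d=imaging.camera(n); c=imaging.calibration(n)
    for l in ["tin","scale","tote","shelf","key_off","key_tare","wax_bottle","polish_bottle","carton","oil_bottle","spray_can","tool_case"]:
        S=imaging.silhouettes(n,l)
        for s in S[:2]:
            m=s["region"]; P=cloud(c,d,m)
            if len(P)<5: print(n,l,s["confidence"],"few");continue
            print(n,l,round(s["confidence"],2),np.round(s["at"]),m.sum(),"med",np.median(P,0),"p2",np.percentile(P,2,axis=0),"p98",np.percentile(P,98,axis=0))
            np.save(f"pics/m_{n}_{l}_{0}.npy",m) if s is S[0] else 0
print(bot.observe()["time_s"])
E
```

```text
scene scale 0.67 [266. 300.] 5006 med [529.3  48.2  58.4] p2 [463.1 -13.6  19.7] p98 [640.5 135.4  65.9]
scene tote 0.82 [348. 190.] 10400 med [480.2 353.4   4.9] p2 [340.5 253.5  -0.9] p98 [584.8 440.1  57.3]
scene tote 0.69 [216. 496.] 9212 med [ 452.6 -364.7   77.8] p2 [ 346.2 -463.5   11. ] p98 [ 567.1 -290.    83.2]
scene shelf 0.81 [143. 243.] 39422 med [769.7  68.5 195.8] p2 [ 651.7 -244.3  149.4] p98 [896.7 357.8 246.4]
scene key_off 0.63 [377. 218.] 544 med [382.9 303.1  77. ] p2 [365.9 285.9   8.9] p98 [408.  327.6 110.1]
scene key_off 0.56 [275. 328.] 104 med [485.9  15.7  44. ] p2 [476.7   5.1  38.9] p98 [496.3  27.1  50.6]
scene key_tare 0.43 [292. 279.] 100 med [498.6 119.5  43.7] p2 [491.  106.4  37.7] p98 [506.5 131.9  48.9]
scene wax_bottle 0.71 [401. 179.] 706 med [380.9 387.5  91.2] p2 [362.7 371.9  12.6] p98 [406.7 416.4 135.2]
scene polish_bottle 0.67 [380. 219.] 552 med [383.8 303.5  76.8] p2 [366.  286.   21.4] p98 [410.8 328.4 110.1]
scene carton 0.8 [246. 182.] 856 med [675.3 265.7  60. ] p2 [671.6 220.2   1.2] p98 [680.8 308.4 111.5]
scene spray_can 0.46 [16
[... 1024 characters left out ...]
   2.4] p98 [580.8 438.7  56.3]
side key_tare 0.5 [203. 306.] 1317 med [570.9  64.7 128.2] p2 [546.3  57.2  65.9] p98 [601.7 103.6 173.1]
side wax_bottle 0.75 [175. 219.] 221 med [386.9 384.7  96.9] p2 [367.  374.6  61.4] p98 [408.9 394.1 136.9]
side polish_bottle 0.83 [193. 224.] 355 med [391.1 295.2  72.1] p2 [368.6 284.2  46.4] p98 [411.7 309.7 109.2]
side carton 0.67 [204. 340.] 899 med [685.1 224.1  47.4] p2 [673.2 218.2   5.7] p98 [738.7 300.7 110.4]
side spray_can 0.58 [291. 418.] 1290 med [ 715.4 -232.7   77.1] p2 [ 700.9 -236.9    4.3] p98 [ 737.7 -219.7  136.9]
side tool_case 0.92 [404. 286.] 23342 med [ 455.7 -430.3   78.1] p2 [ 349.9 -470.3   12.4] p98 [ 566.2 -301.9   81.2]
1.45
```

```bash
cat > fit.py <<'E'
from h import *
from scipy.optimize import minimize
np.set_printoptions(suppress=True,precision=1)
def allcloud():
    out=[]
    for n in ("scene","side"):
        p,d=imaging.camera(n); c=imaging.calibration(n)
        P=cloud(c,d,np.ones(d.shape,bool)); out.append(P)
    return out
E
python3 - <<'E'
from fit import *
A=allcloud(); names=("scene","side")
for n,P in zip(names,A):
    def sel(x0,x1,y0,y1,z0,z1): return P[(P[:,0]>x0)&(P[:,0]<x1)&(P[:,1]>y0)&(P[:,1]<y1)&(P[:,2]>z0)&(P[:,2]<z1)]
    q=sel(540,615,50,115,85,200); print(n,"tin top z",np.percentile(q[:,2],[50,95,99]),len(q))
    t=q[q[:,2]>155]; print(" tin rect top",rect(t), cv2.minEnclosingCircle(t[:,:2].astype(np.float32)))
    def circ(p): return np.sum(np.abs(np.hypot(s_[:,0]-p[0],s_[:,1]-p[1])-29))
    s_=q[(q[:,2]<150)]
    if len(s_)>20: print(" tin side circ",minimize(circ,[575,80],method="Nelder-Mead").x,len(s_))
    q=sel(450,660,-40,160,54,70); q=q; print(" pan",rect(q),np.median(q[:,2]))
    q=sel(330,600,230,460,49,60); print(" tote rim",rect(q),len(q))
    q=sel(330,600,230,460,-5,60); print(" tote all",rect(q),len(q))
    q=sel(620,950,-300,420,188,202); print(" deck",rect(q),np.median(q[:,2]))
    # front edge: per y bin min x
    ys=np.arange(-220,340,20); e=[(y+10,np.percentile(q[(q[:,1]>y)&(q[:,1]<y+20)][:,0],1)) for y in ys if ((q[:,1]>y)&(q[:,1]<y+20)).sum()>15]
    e=np.array(e); print(" edge",np.polyfit(e[:,0],e[:,1],1), e[::5].tolist())
    q=sel(330,600,-480,-280,70,90); print(" case",rect(q))
E
```

```text
scene tin top z [169.9 174.5 175.9] 991
 tin rect top [574.1  86.3  57.2  58.6  87.7] ((573.9913330078125, 87.25259399414062), 30.352996826171875)
 tin side circ [574.3  87. ] 253
 pan [576.3  57.2 148.9 137.9  83.1] 61.89526594356046
 tote rim [463.9 346.2 194.7 255.   87.2] 2210
 tote all [464.6 345.  269.2 230.    0. ] 12567
 deck [782.   55.7 627.1 271.1  89.5] 194.84141605316972
 edge [  0.  653.5] [[-210.0, 651.0821713178472], [-110.0, 651.4996694028262], [-10.0, 654.0274265207006], [90.0, 654.816208224047], [190.0, 655.544524153917], [290.0, 656.2816940062098]]
 case [ 463.5 -379.6  221.3  182.1    0.4]
side tin top z [138.  172.8 173.5] 1099
 tin rect top [573.9  84.2  55.2  55.6  42.3] ((574.47119140625, 85.13443756103516), 29.603090286254883)
 tin side circ [574.7  88. ] 682
 pan [582.6  54.8 146.  122.1  82. ] 62.36996585325217
 tote rim [463.9 346.9 201.5 252.   87.5] 760
 tote all [461.5 338.  217.  262.   89.6] 3954
 deck [782.4  56.1 631.6 269.6  89.4] 195.4220558873917
 edge [  0.  653.8] [[-210.0, 651.789725556283], [-110.0, 652.8703238948116], [-10.0, 653.829790931729], [90.0, 654.3174832732933], [190.0, 655.6893442328587], [290.0, 656.4736903136484]]
 case [ 464.  -380.9  180.9  219.6   89.9]
```

```bash
python3 - <<'E'
from h import *
p=cv2.imread("pics/a_scene.png"); cv2.imwrite("pics/b_scene.png",cv2.resize(p[200:320,230:360],None,fx=5,fy=5))
p=cv2.imread("pics/a_side.png"); cv2.imwrite("pics/b_side.png",cv2.resize(p[150:290,195:375],None,fx=4,fy=4))
E
```

```text
(no output)
```

View pics/b_scene.png

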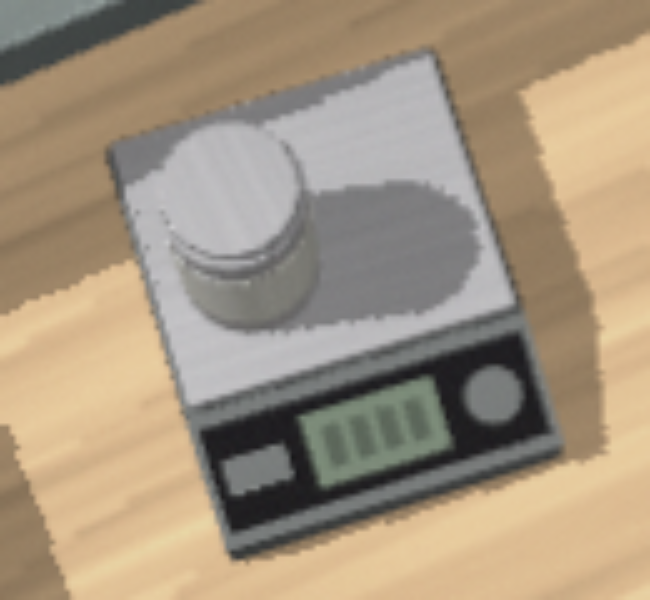

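View pics/b_side.png

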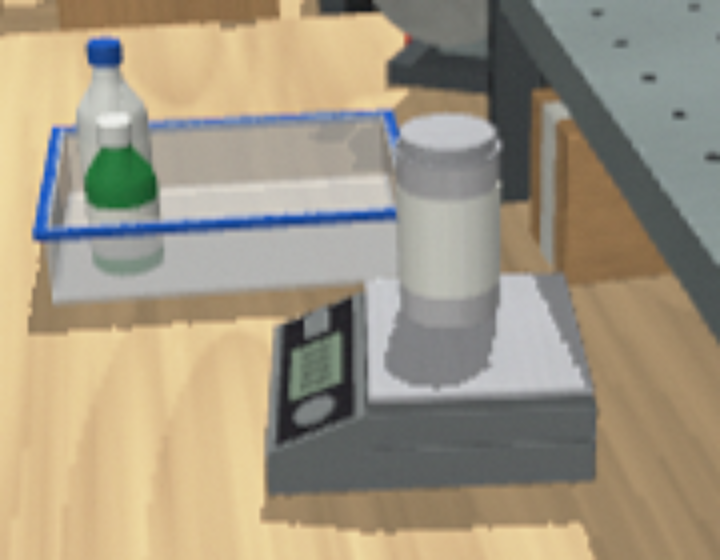

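Both pictures agree: tin at about (574.5, 87), scale centre at about (555.7, 59) with yaw −7°, tote at (464, 346) with yaw −2.7°, shelf front edge at x ≈ 653 and y ≈ 56 with yaw −0.6°. I'll start with the first travel move and the roll to face world axes.

```bash
python3 -m handwheel '[[[0.35,0.4,0,0.08],[0.7,0.8,0,0.16],[0.7,0.8,0,0.239],[0.7,0.8,0,0.239]]]' 1
```

```text
time_s: 1.88
tool_pos: [268.3, -504.7, 231.9]
eef_rot: [2.222, 2.22, 0.0]
ft_force: [-0.3, 0.3, -0.3]
width: 85.1
```

```bash
python3 - <<'E'
from h import *
np.set_printoptions(suppress=True,precision=1)
# wrench / screwdriver geometry from scene, via onplane
d=np.load("pics/a_scene_d.npy"); c=imaging.calibration("scene")
px=[(413,303),(388,380),(432,322),(480,333),(500,338),(310,240)]
print(onplane(c,px,5)); 
P=world(c,px,[d[r,k] for k,r in px]);print(P)
from scipy.spatial.transform import Rotation as Ro
s=bot.observe(); print(s["tool_pos"],Ro.from_rotvec(s["eef_rot"]).as_matrix())
c=imaging.calibration("wrist");print(-np.array(c["R"]).T@c["t"]-s["tool_pos"])
E
```

```text
[[ 366.8 -129.7    5. ]
 [ 244.1   -7.1    5. ]
 [ 312.3 -147.5    5. ]
 [ 245.9 -230.3    5. ]
 [ 217.2 -264.5    5. ]
 [ 591.    11.8    5. ]]
[[ 366.9 -130.     3.7]
 [ 244.1   -7.6    0.8]
 [ 311.6 -144.9   15.9]
 [ 245.8 -224.8   22.5]
 [ 226.7  -55.5  618.8]
 [ 572.7   18.3   66.3]]
[ 268.3 -504.7  231.9] [[ 0.  1.  0.]
 [ 1. -0. -0.]
 [-0.  0. -1.]]
[-74.2   0.7 143. ]
```

```bash
for i in 1; do python3 -m handwheel '[[[0.5,0.26,0,0],[1,0.52,0,0],[1,0.52,0,0]]]' && python3 -m handwheel '[[[0.45,0.23,0,0],[0.9,0.46,0,0],[1,0.52,0,0]]]' && python3 -m handwheel '[[[0.45,0.23,0,0],[0.9,0.46,0,0],[1,0.52,0,0]]]' && python3 -m handwheel '[[[0.45,0.23,0,0],[0.9,0.46,0,0],[1,0.52,0,0]]]' && python3 -m handwheel '[[[0.45,0.23,0,0],[0.9,0.46,0,0],[1,0.52,0,0]]]' && python3 -m handwheel '[[[0.45,0.23,0,0],[0.9,0.46,0,0],[1,0.52,0,0]]]' && python3 -m handwheel '[[[0.45,0.23,0,0],[0.9,0.46,0,0],[1,0.52,0,0],[1,0.52,0,0]]]'; done
python3 - <<'E'
from h import *
for n in ("side","wrist"):
    p,d=imaging.camera(n); cv2.imwrite(f"pics/c_{n}.png",p[:,:,::-1]); np.save(f"pics/c_{n}_d.npy",d)
np.savez("pics/c_wrist_cal.npz",**imaging.calibration("wrist"))
E
```

```text
time_s: 2.13
tool_pos: [310.2, -423.7, 231.5]
eef_rot: [-2.217, -2.225, -0.002]
ft_force: [0.2, 0.4, -0.1]
width: 85.6
time_s: 2.38
tool_pos: [352.1, -344.1, 231.6]
eef_rot: [2.217, 2.225, 0.001]
ft_force: [-0.2, -0.3, -0.1]
width: 85.7
time_s: 2.63
tool_pos: [394.3, -264.3, 231.7]
eef_rot: [2.216, 2.225, 0.002]
ft_force: [-0.4, -0.2, 0.6]
width: 85.6
time_s: 2.88
tool_pos: [436.5, -184.4, 231.7]
eef_rot: [2.216, 2.225, 0.002]
ft_force: [-0.6, -0.9, -0.1]
width: 85.2
time_s: 3.13
tool_pos: [478.6, -104.3, 231.5]
eef_rot: [2.217, 2.224, 0.002]
ft_force: [0.0, -1.0, -0.1]
width: 85.7
time_s: 3.38
tool_pos: [520.5, -24.2, 231.3]
eef_rot: [2.217, 2.224, 0.002]
ft_force: [-0.3, 0.3, 0.7]
width: 85.5
time_s: 3.72
tool_pos: [561.1, 54.4, 230.5]
eef_rot: [-2.219, -2.223, 0.001]
ft_force: [-0.3, -1.7, -0.1]
width: 85.3
```

View pics/c_side.png

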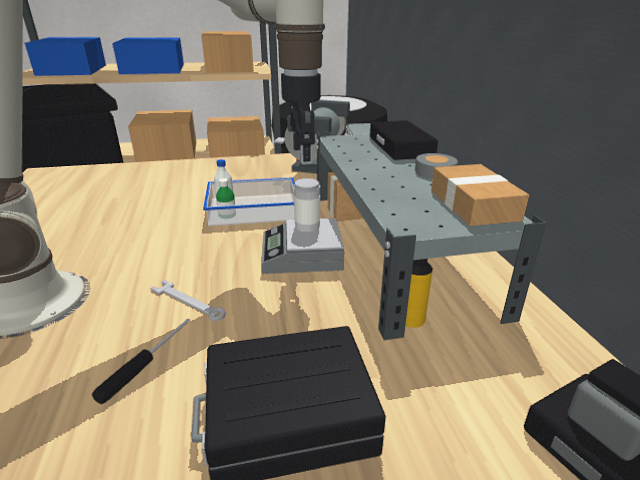

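View pics/c_wrist.png

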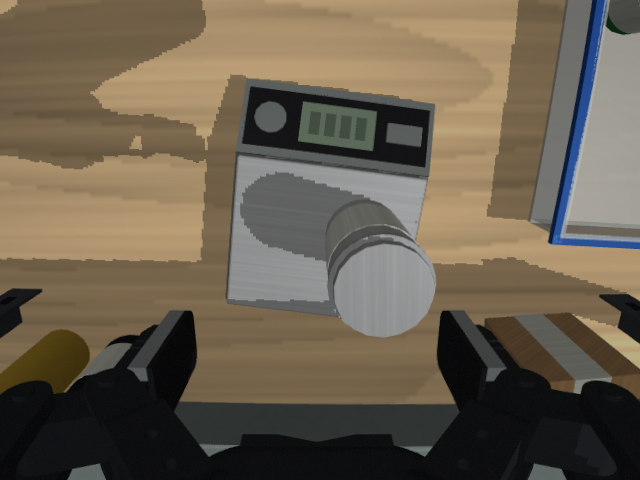

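The side view shows the arm above the scale, and the wrist view shows the tin top at (285, 383) with the keys at the top. I'll refine the poses and measure how wide the gripper and wrist are, since the column may foul the shelf during the push.

```bash
python3 - <<'E'
from h import *
np.set_printoptions(suppress=True,precision=1)
d=np.load("pics/c_side_d.npy"); c=imaging.calibration("side")
P=cloud(c,d,np.ones(d.shape,bool))
q=P[(abs(P[:,0]-561)<90)&(abs(P[:,1]-54)<100)&(P[:,2]>225)]
for z in range(225,640,15):
    b=q[(q[:,2]>=z)&(q[:,2]<z+15)]
    if len(b)>5: print(z-230,len(b),"x",b[:,0].min()-561,b[:,0].max()-561,"y",b[:,1].min()-54,b[:,1].max()-54)
c=dict(np.load("pics/c_wrist_cal.npz")); d=np.load("pics/c_wrist_d.npy")
P=cloud(c,d,np.ones(d.shape,bool))
m=(abs(P[:,0]-572)<50)&(abs(P[:,1]-85)<50)&(P[:,2]>165)&(P[:,2]<180)
t=P[m]; print("tin top",cv2.minEnclosingCircle(t[:,:2].astype(np.float32)),np.median(t[:,2]),len(t))
m=(abs(P[:,0]-555)<130)&(abs(P[:,1]-58)<110)&(P[:,2]>57)&(P[:,2]<67); print("pan",rect(P[m]),np.median(P[m][:,2]))
for k,l in ((270,117,),(404,134)): print(onplane(c,[(k,l)],44))
for k,l in ((247,79),(435,104)): print(onplane(c,[(k,l)],30))
m=(abs(P[:,0]-467)<16)&(P[:,2]<6)&(abs(P[:,1]-60)<40);print("bench z",np.median(P[m][:,2]))
E
```

```text
10 82 x -12.15143471152112 9.733196752337562 y -56.84747710157361 48.82483621283981
25 134 x -12.391096904874644 9.897182688671819 y -59.584455759777725 46.313717456066485
40 119 x -12.465122806452769 9.950971956156195 y -59.494673068844634 52.6031132575916
55 125 x -14.591105578371526 11.44792917772918 y -79.34325125416967 67.11445218498069
70 165 x -17.906678940553775 11.599606325871264 y -76.27984437197688 70.25465113124031
85 176 x -20.07568824228872 11.316235988404173 y -73.8070059862268 36.56212840232557
100 225 x -20.394585769098853 17.312484525102718 y -71.96846234586562 68.33804480942604
115 171 x -21.49871858667791 20.481845662622504 y -70.24684839121605 29.196674020971045
130 304 x -37.68533567845407 32.791581961305724 y -39.62717436310754 -0.9724578528921413
145 324 x -38.06212088888833 32.30093443489636 y -39.96183072235317 5.1425979339861385
160 337 x -37.89779862105854 32.042526498678285 y -39.858798711752684 1.2636020437134263
175 297 x -37.78882471804923 33.82660542861959 y -42.0436616499229 16.02677055114134
190 379 x -40.35536476120342 36.663749544587404 y -42.4816
[... 201 characters left out ...]
258
235 418 x -42.26358974983782 39.52133955171348 y -44.655972829259625 -1.723691367252819
250 546 x -65.82388160044042 44.863372658416324 y -47.467113622069725 99.89095013890955
265 653 x -79.95875752618349 37.841887240277515 y -45.09380044474515 97.98983268184608
280 730 x -84.51728847925216 37.85512041937682 y -44.85650146777739 99.30764774525377
295 119 x -84.2441992281806 37.251046240039955 y -45.126570740986104 99.3757751688897
tin top ((573.4869384765625, 87.93463897705078), 29.427804946899414) 172.45202798946752 7960
pan [582.1  57.1 144.4 122.2  82.6] 62.47153732951255
[[485.7  17.4  44. ]]
[[498.4 120.6  44. ]]
[[456.7  -1.3  30. ]]
[[475.4 147.1  30. ]]
bench z 0.5368807499584373
```

The wrist view gives tin (573.7, 87.9) and scale yaw −7.2°. Now I align, descend and grip.

```bash
python3 -m handwheel '[[[0.41,0.16,0,0],[0.41,0.16,0.3,0],[0.41,0.16,0.65,0],[0.41,0.16,1,0]]]' 1 && python3 -m handwheel '[[[0,0,0.25,0],[0,0,0.5,0],[0,0,0.5,0]]]' && python3 -m handwheel '[[[0,0,0,0],[0,0,0,0],[0,0,0,0],[0,0,0,0],[0,0,0,0],[0,0,0,0],[0,0,0,0]]]' -1
```

```text
time_s: 4.15
tool_pos: [572.4, 84.6, 151.3]
eef_rot: [2.224, 2.218, 0.003]
ft_force: [-0.4, 0.8, -1.3]
width: 85.3
time_s: 4.4
tool_pos: [569.1, 83.1, 107.4]
eef_rot: [-2.223, -2.214, 0.013]
ft_force: [-0.0, -0.4, -0.4]
width: 85.6
time_s: 4.98
tool_pos: [574.0, 86.2, 113.7]
eef_rot: [2.22, 2.218, 0.006]
ft_force: [0.6, -1.3, 6.8]
width: 56.8
```

```bash
python3 -m handwheel '[[[0,0,-0.1,0],[0,0,-0.3,0],[0,0,-0.55,0],[0,0,-0.8,0],[0,0,-0.8,0],[0,0,-0.8,0]]]' && python3 - <<'E'
from h import *
p,d=imaging.camera("side"); cv2.imwrite("pics/d_side.png",p[:,:,::-1])
print(bot.observe()["tool_pos"],bot.observe()["ft_force"])
E
```

```text
time_s: 5.48
tool_pos: [571.8, 86.2, 175.2]
eef_rot: [-2.223, -2.218, -0.001]
ft_force: [0.3, 0.6, -4.6]
width: 56.8
[570.88898284  85.87611179 173.88251751] [-0.37144162 -0.15172357 -4.54322934]
```

View pics/d_side.png

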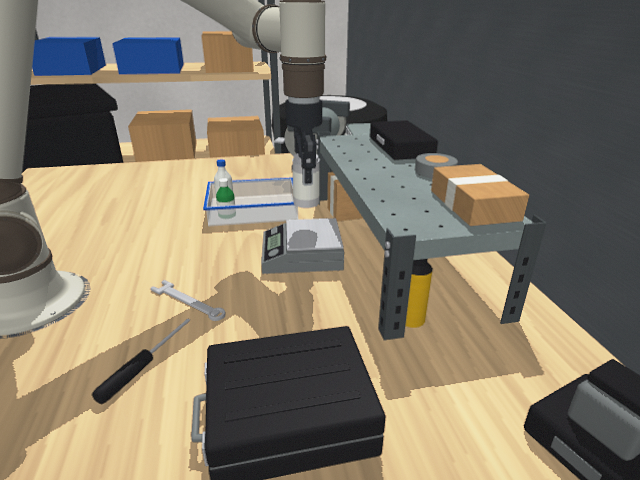

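The tin is lifted clear (weight about 4.5 N), and the side view shows it upright in the jaws at (190, 307). Next I carry it to the tote.

```bash
python3 -m handwheel '[[[0.15,-0.04,0,0],[0.4,-0.1,0,0],[0.65,-0.17,0,0],[0.9,-0.24,0,0]]]' && python3 -m handwheel '[[[0.3,-0.08,0,0],[0.6,-0.16,0,0],[0.9,-0.24,0,0]]]' && python3 -m handwheel '[[[0.3,-0.08,0,0],[0.6,-0.16,0,0],[0.9,-0.24,0,0]]]' && python3 -m handwheel '[[[0.22,-0.05,0,0],[0.4,-0.1,0,0],[0.53,-0.13,0,0],[0.53,-0.13,0,0],[0.53,-0.13,0,0],[0.53,-0.13,0,0]]]' && python3 - <<'E'
from h import *
np.set_printoptions(suppress=True,precision=1)
s=bot.observe();print(s["tool_pos"])
for n in ("scene","side","wrist"):
    p,d=imaging.camera(n); cv2.imwrite(f"pics/e_{n}.png",p[:,:,::-1]); c=imaging.calibration(n)
    P=cloud(c,d,np.ones(d.shape,bool)); q=P[(P[:,0]>330)&(P[:,0]<600)&(P[:,1]>230)&(P[:,1]<460)&(P[:,2]>49)&(P[:,2]<60)]
    print(n,rect(q),len(q))
E
```

```text
time_s: 5.87
tool_pos: [551.6, 158.6, 173.1]
eef_rot: [-2.223, -2.217, 0.006]
ft_force: [0.4, -0.7, -4.3]
width: 57.1
time_s: 6.12
tool_pos: [532.4, 230.9, 173.1]
eef_rot: [-2.223, -2.218, 0.006]
ft_force: [0.2, 0.2, -4.2]
width: 56.9
time_s: 6.37
tool_pos: [513.2, 303.0, 173.0]
eef_rot: [-2.223, -2.219, 0.007]
ft_force: [0.1, 0.2, -4.6]
width: 57.0
time_s: 6.87
tool_pos: [504.6, 343.7, 174.8]
eef_rot: [2.224, 2.219, -0.002]
ft_force: [0.3, -0.5, -4.1]
width: 56.8
[504.6 343.7 174.8]
scene [463.1 346.3 194.8 253.4  87.4] 1616
side [463.7 346.6 200.  251.7  87.1] 827
wrist [473.5 347.3 193.6 228.3  87.3] 12666
```

View pics/e_wrist.png

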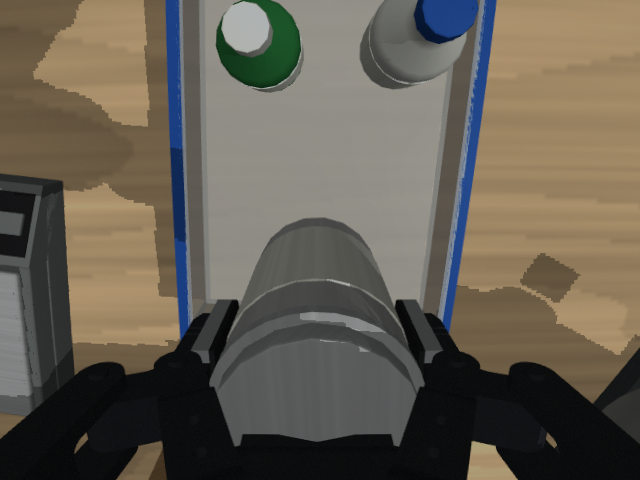

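View pics/e_scene.png

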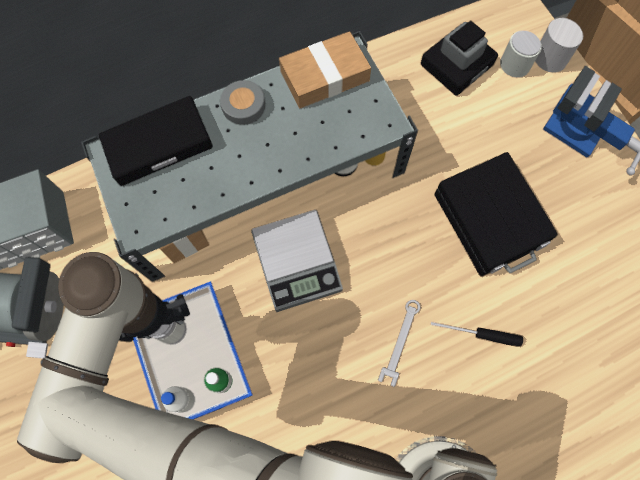

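The tin hangs over the middle of the free part, with both bottles clear at the top of the wrist picture. Lowering now.

```bash
python3 -m handwheel '[[[0,0,0.15,0],[0,0,0.4,0],[0,0,0.7,0],[0,0,1,0],[0,0,1,0]]]' && python3 -m handwheel '[[[0,0,0.2,0],[0,0,0.3,0],[0,0,0.38,0],[0,0,0.42,0],[0,0,0.42,0],[0,0,0.42,0]]]' && python3 - <<'E'
from h import *
p,d=imaging.camera("side"); cv2.imwrite("pics/f_side.png",cv2.resize(p[100:260,190:400,::-1],None,fx=3.5,fy=3.5))
E
```

```text
time_s: 7.43
tool_pos: [502.1, 341.2, 90.2]
eef_rot: [-2.225, -2.216, 0.017]
ft_force: [-1.1, -0.4, -5.3]
width: 56.7
time_s: 7.93
tool_pos: [505.1, 344.8, 62.4]
eef_rot: [2.223, 2.22, 0.002]
ft_force: [-0.0, -0.4, -4.4]
width: 57.1
```

View pics/f_side.png

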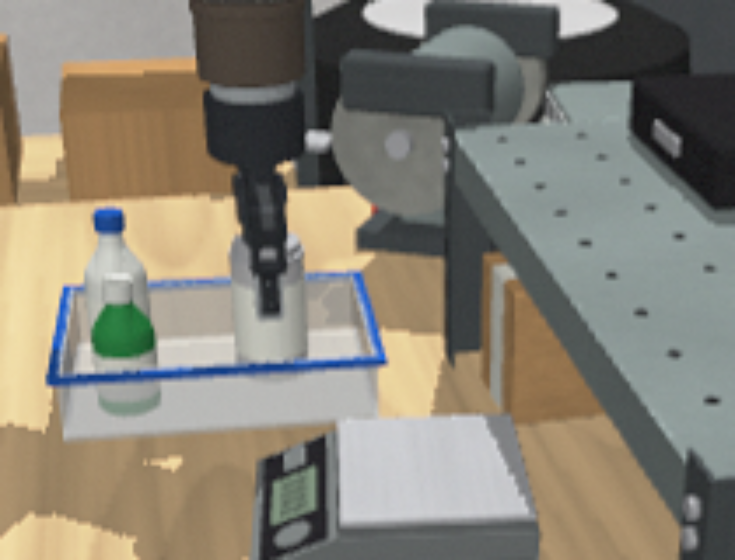

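Creeping down with force checks.

```bash
python3 -m handwheel '[[[0,0,0.025,0],[0,0,0.05,0],[0,0,0.05,0],[0,0,0.05,0]]]' && python3 -m handwheel '[[[0,0,0.015,0],[0,0,0.03,0],[0,0,0.03,0],[0,0,0.03,0]]]'
```

```text
time_s: 8.32
tool_pos: [504.7, 344.4, 57.7]
eef_rot: [2.223, 2.22, -0.0]
ft_force: [0.5, 0.7, -3.5]
width: 57.0
time_s: 8.65
tool_pos: [504.9, 344.7, 55.9]
eef_rot: [2.223, 2.22, 0.001]
ft_force: [-2.1, -0.3, 0.0]
width: 56.8
```

```bash
python3 -m handwheel '[[[0,0,0.008,0],[0,0,0.008,0],[0,0,0.008,0]]]' && python3 -m handwheel '[[[0,0,0,0],[0,0,0,0],[0,0,0,0],[0,0,0,0],[0,0,0,0]]]' 1 && python3 -m handwheel '[[[0,0,-0.15,0],[0,0,-0.4,0],[0,0,-0.7,0],[0,0,-1,0],[0,0,-1,0]]]' && python3 -m handwheel '[[[0,0,-0.4,0],[0,0,-0.8,0],[0,0,-0.8,0]]]' && python3 - <<'E'
from h import *
np.set_printoptions(suppress=True,precision=1)
for n in ("side","wrist"):
    p,d=imaging.camera(n); cv2.imwrite(f"pics/g_{n}.png",p[:,:,::-1]);c=imaging.calibration(n)
    P=cloud(c,d,np.ones(d.shape,bool)); q=P[(abs(P[:,0]-505)<50)&(abs(P[:,1]-345)<50)&(P[:,2]>105)&(P[:,2]<125)]; print(n,cv2.minEnclosingCircle(q[:,:2].astype(np.float32)),np.median(q[:,2]))
E
```

```text
time_s: 8.9
tool_pos: [504.9, 344.6, 55.8]
eef_rot: [2.223, 2.22, 0.001]
ft_force: [-3.4, -0.9, 6.2]
width: 56.9
time_s: 9.32
tool_pos: [504.9, 344.6, 54.5]
eef_rot: [2.223, 2.22, 0.0]
ft_force: [0.4, 0.8, 0.3]
width: 85.3
time_s: 9.73
tool_pos: [507.4, 346.6, 140.2]
eef_rot: [2.221, 2.22, 0.016]
ft_force: [1.3, 0.9, 0.7]
width: 85.4
time_s: 9.98
tool_pos: [507.8, 346.7, 205.8]
eef_rot: [2.22, 2.22, 0.021]
ft_force: [0.5, 0.9, 1.3]
width: 85.6
side ((506.16815185546875, 341.4389343261719), 29.225582122802734) 113.91191518431282
wrist ((502.1341247558594, 343.66217041015625), 28.964157104492188) 111.71300418639088
```

View pics/g_wrist.png

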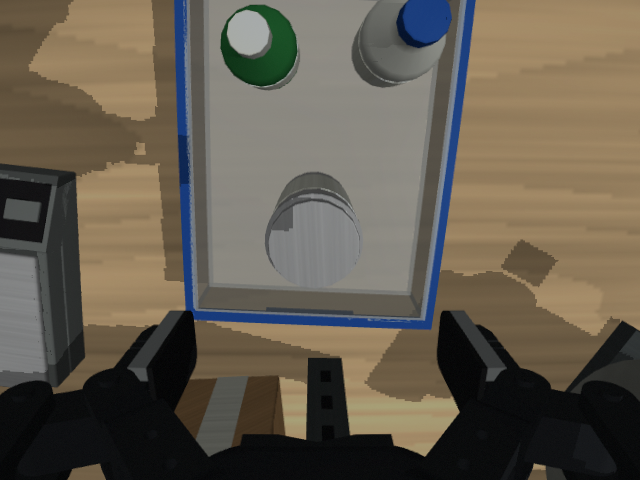

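The tin stands upright at about (504, 343) in the tote's free part and the bottles are unmoved. Next I go to the round key with the fingers shut.

```bash
python3 -m handwheel '[[[-0.4,-0.05,0,0],[-0.8,-0.1,0,0],[-1,-0.1,0,0]]]' -1 && python3 -m handwheel '[[[-0.45,-0.05,0,0],[-0.9,-0.1,0,0],[-1,-0.1,0,0]]]' && python3 -m handwheel '[[[-0.45,-0.05,0,0],[-0.9,-0.1,0,0],[-1,-0.1,0,0]]]' && python3 -m handwheel '[[[-0.45,-0.05,0.2,0],[-0.9,-0.1,0.5,0],[-1,-0.1,0.8,0],[-1,-0.1,0.8,0]]]' && python3 -m handwheel '[[[-0.1,0,0,0.079],[-0.1,0,0.3,0.079],[-0.1,0,0.5,0.079],[-0.1,0,0.5,0.079],[-0.1,0,0.5,0.079]]]' && python3 - <<'E'
from h import *
np.set_printoptions(suppress=True,precision=2)
print(bot.observe()["tool_pos"],bot.observe()["q"])
p,d=imaging.camera("wrist"); cv2.imwrite("pics/h_wrist.png",p[:,:,::-1]); c=imaging.calibration("wrist")
for l in ("key_off","key_tare"):
  for s in imaging.search_frame("wrist",l)[:2]:
    r,k=s["at"]; print(l,s["confidence"],r,k,onplane(c,[(k,r)],44))
p,d=imaging.camera("side"); cv2.imwrite("pics/h_side.png",cv2.resize(p[140:280,220:380,::-1],None,fx=4,fy=4))
E
```

```text
time_s: 10.33
tool_pos: [494.7, 261.5, 196.9]
eef_rot: [-2.224, -2.218, 0.007]
ft_force: [-0.3, 0.4, -0.0]
width: 51.5
time_s: 10.58
tool_pos: [486.5, 180.4, 197.4]
eef_rot: [-2.226, -2.215, 0.006]
ft_force: [0.5, -0.1, 0.6]
width: 12.0
time_s: 10.83
tool_pos: [478.6, 101.1, 197.6]
eef_rot: [-2.226, -2.215, 0.005]
ft_force: [0.2, 0.0, 0.3]
width: 0.3
time_s: 11.17
tool_pos: [468.3, 21.8, 129.9]
eef_rot: [-2.225, -2.21, 0.015]
ft_force: [-0.8, -1.2, -0.7]
width: 0.2
time_s: 11.58
tool_pos: [472.8, 17.3, 94.7]
eef_rot: [2.355, 2.079, -0.002]
ft_force: [-0.3, -0.2, -0.1]
width: 0.1
[472.76  17.27  94.74] [ 0.38  0.29 -0.54  0.   -0.75 -2.08]
key_off 0.58 284.2 321.1 [[480.96  19.22  44.  ]]
key_off 0.19 288.1 448.1 [[491.32  83.08  44.  ]]
key_tare 0.69 294.7 521.9 [[500.19 121.6   44.  ]]
```

View pics/h_wrist.png

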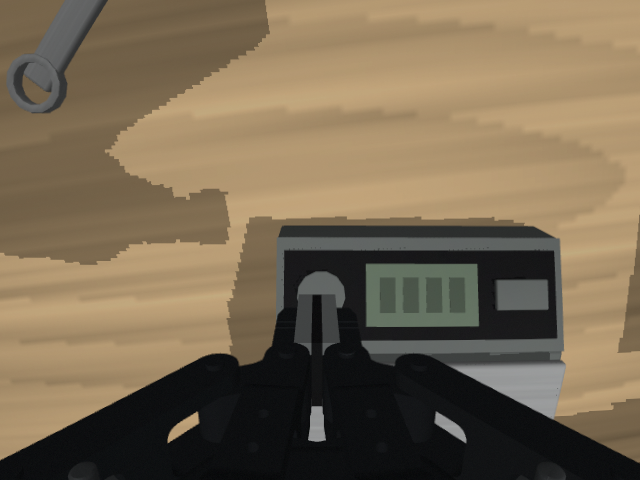

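View pics/h_side.png

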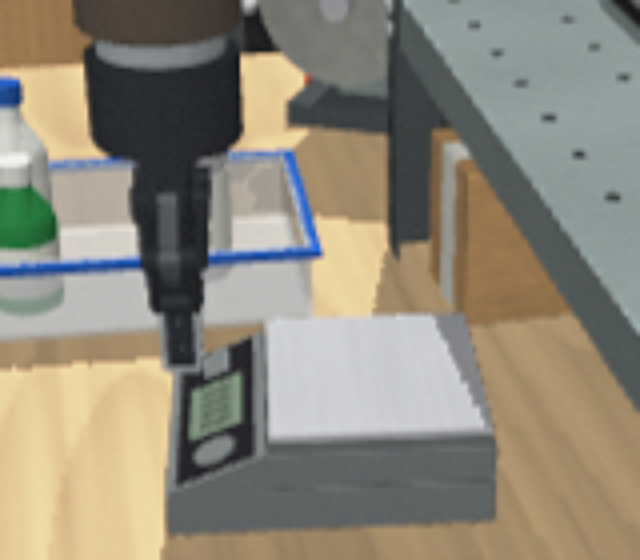

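The key's centre is at about (290, 321) in the wrist picture, right under the fingers. I descend to just above it, then creep.

```bash
python3 -m handwheel '[[[0,0.05,0.2,0],[0,0.05,0.4,0],[0,0.05,0.55,0],[0,0.05,0.55,0],[0,0.05,0.55,0],[0,0.05,0.55,0]]]' -1 && python3 - <<'E'
from h import *
print(bot.observe()["tool_pos"])
p,d=imaging.camera("side"); cv2.imwrite("pics/i_side.png",cv2.resize(p[180:280,240:360,::-1],None,fx=6,fy=6))
p,d=imaging.camera("wrist"); cv2.imwrite("pics/i_wrist.png",p[:,:,::-1])
E
```

```text
time_s: 12.28
tool_pos: [477.1, 16.4, 51.8]
eef_rot: [2.355, 2.077, 0.003]
ft_force: [0.1, 0.8, -0.5]
width: -0.1
[477.06918518  16.37574848  51.75148771]
```

View pics/i_side.png

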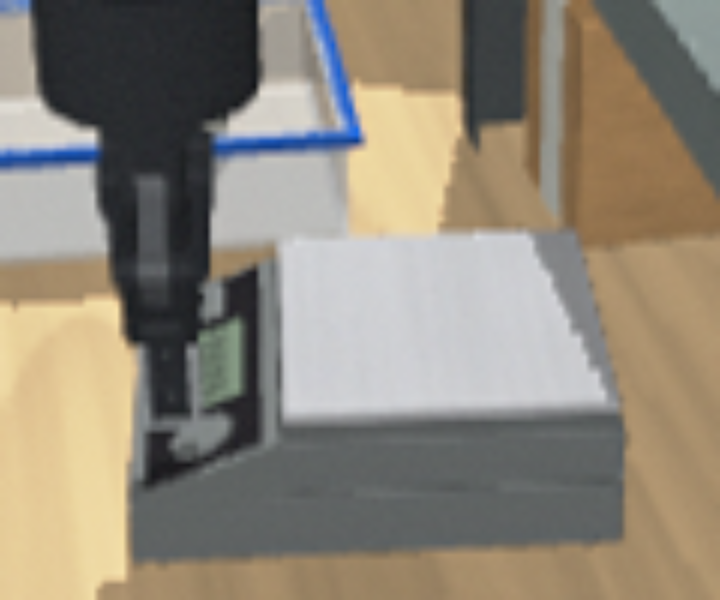

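View pics/i_wrist.png

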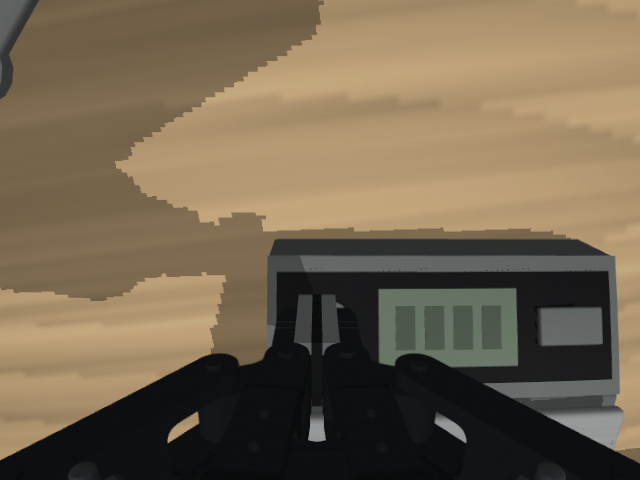

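```bash
python3 -m handwheel '[[[0.01,0.01,0.03,0],[0.01,0.01,0.05,0],[0.01,0.01,0.05,0]]]' && python3 -m handwheel '[[[0,0,0.015,0],[0,0,0.015,0],[0,0,0.015,0]]]'
```

```text
time_s: 12.63
tool_pos: [477.0, 16.8, 46.6]
eef_rot: [-2.357, -2.077, 0.0]
ft_force: [0.6, 0.0, 0.1]
width: -0.2
time_s: 12.88
tool_pos: [477.0, 16.7, 45.4]
eef_rot: [-2.357, -2.077, 0.0]
ft_force: [-0.0, -0.4, -0.6]
width: -0.1
```

```bash
python3 -m handwheel '[[[0,0,0.012,0],[0,0,0.012,0]]]' && python3 -m handwheel '[[[0,0,0.012,0],[0,0,0.012,0]]]'
```

```text
time_s: 13.05
tool_pos: [477.0, 16.7, 44.4]
eef_rot: [-2.357, -2.077, 0.0]
ft_force: [-0.5, -0.5, -0.1]
width: -0.2
time_s: 13.22
tool_pos: [477.0, 16.7, 43.4]
eef_rot: [-2.357, -2.077, 0.0]
ft_force: [-0.7, 0.5, -0.4]
width: 0.3
```

```bash
python3 -m handwheel '[[[0,0,0.012,0],[0,0,0.012,0]]]' && python3 -m handwheel '[[[0,0,0.012,0],[0,0,0.012,0]]]'
```

```text
time_s: 13.38
tool_pos: [477.3, 16.7, 42.7]
eef_rot: [2.356, 2.078, 0.0]
ft_force: [-1.1, -0.2, 2.3]
width: -0.5
time_s: 13.55
tool_pos: [477.5, 16.7, 42.0]
eef_rot: [2.356, 2.078, 0.001]
ft_force: [-0.3, -0.4, 4.9]
width: 0.1
```

```bash
python3 -m handwheel '[[[0,0,0.01,0],[0,0,0.01,0]]]' && python3 - <<'E'
from h import *
p,d=imaging.camera("side"); cv2.imwrite("pics/j_side.png",cv2.resize(p[180:280,240:360,::-1],None,fx=6,fy=6))
print(bot.observe()["ft_force"])
E
```

```text
time_s: 13.72
tool_pos: [477.7, 16.7, 41.5]
eef_rot: [2.355, 2.078, 0.001]
ft_force: [0.3, -1.4, 6.8]
width: 0.1
[-0.86367375 -1.17158503  7.20475188]
```

View pics/j_side.png

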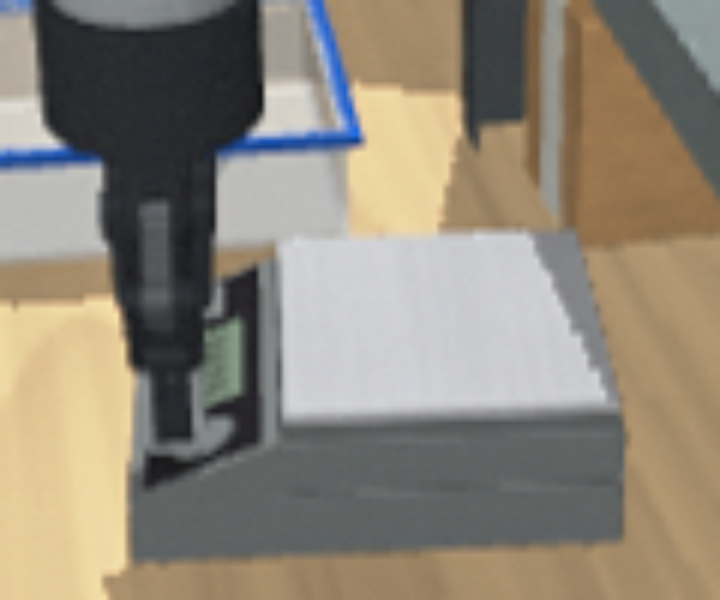

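The fingertips sit on the round key's front half at about 7 N. I'll press a little more and hold for about a second.

```bash
python3 -m handwheel '[[[0,0,0.013,0],[0,0,0.013,0]]]' && python3 -m handwheel '[[[0,0,0.004,0],[0,0,0.004,0],[0,0,0.004,0],[0,0,0.004,0],[0,0,0.004,0],[0,0,0.004,0],[0,0,0.004,0],[0,0,0.004,0],[0,0,0.004,0],[0,0,0.004,0]]]'
```

```text
time_s: 13.93
tool_pos: [477.8, 16.7, 41.2]
eef_rot: [2.355, 2.078, 0.001]
ft_force: [-3.5, -0.9, 12.8]
width: 0.2
time_s: 14.77
tool_pos: [477.8, 16.7, 41.2]
eef_rot: [2.355, 2.078, 0.002]
ft_force: [-3.1, -1.8, 14.0]
width: 0.0
```

```bash
python3 -m handwheel '[[[0,0,-0.1,0],[0,0,-0.3,0],[0,0,-0.6,0],[0,0,-0.9,0],[0,0,-0.9,0]]]' && python3 -m handwheel '[[[0,-0.3,-0.4,-0.079],[0,-0.6,-0.8,-0.079],[0,-0.6,-0.9,-0.079],[0,-0.6,-0.9,-0.079]]]' && python3 - <<'E'
from h import *
np.set_printoptions(suppress=True,precision=1)
p,d=imaging.camera("wrist"); cv2.imwrite("pics/k_wrist.png",p[:,:,::-1]); c=imaging.calibration("wrist")
p2,d2=imaging.camera("side"); cv2.imwrite("pics/k_side.png",p2[:,:,::-1])
for dd,cc in ((d,c),(d2,imaging.calibration("side"))):
    P=cloud(cc,dd,np.ones(dd.shape,bool)); m=(abs(P[:,0]-585)<110)&(abs(P[:,1]-58)<110)&(P[:,2]>57)&(P[:,2]<67); print("pan",rect(P[m]))
E
```

```text
time_s: 15.18
tool_pos: [479.8, 17.6, 115.5]
eef_rot: [2.353, 2.076, 0.012]
ft_force: [0.4, 0.3, 0.5]
width: 0.1
time_s: 15.52
tool_pos: [430.1, 23.4, 185.6]
eef_rot: [2.221, 2.219, 0.009]
ft_force: [1.4, 0.1, -0.2]
width: -0.2
pan [565.4  76.5 112.9  86.5  84.6]
pan [582.6  56.7 150.  121.6  82.4]
```

View pics/k_wrist.png

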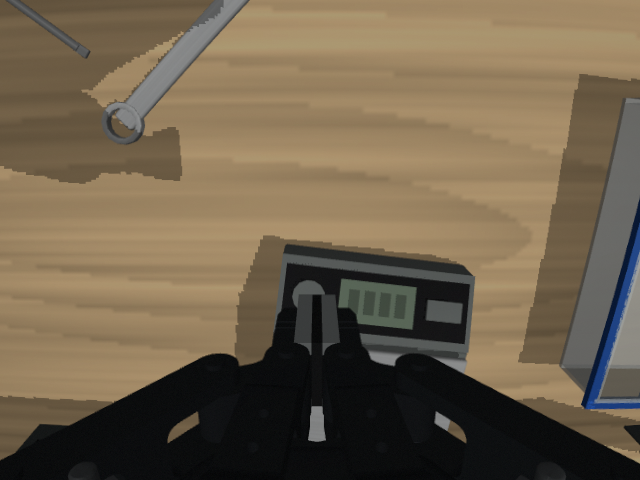

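View pics/k_side.png

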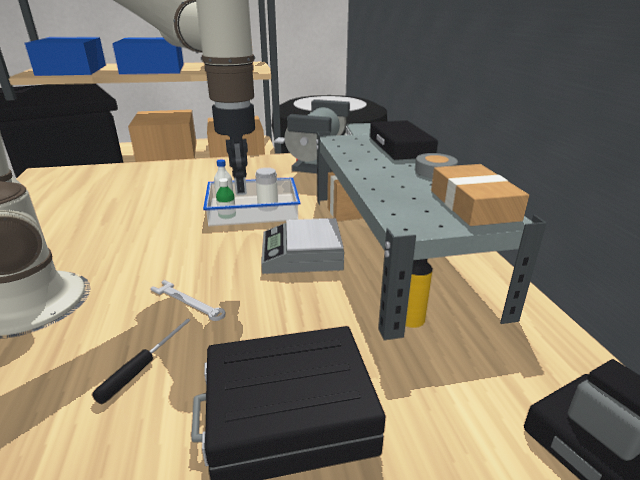

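The tin and bottles stand in the tote, and the pan pose is unchanged by the key press, which peaked at about 14 N. The display texture doesn't change, so it can't confirm the key. With a vertical tool the wrist would hit the shelf edge before the scale is 4 cm in, so I'll test high above the shelf whether stretching past the reach tilts the tool outward.

```bash
python3 -m handwheel '[[[0.05,0.3,-0.3,0],[0.1,0.6,-0.7,0],[0.12,0.8,-1,0],[0.12,0.8,-1,0]]]' && python3 -m handwheel '[[[0.06,0.4,-0.3,0],[0.12,0.8,-0.6,0],[0.15,1,-0.8,0],[0.15,1,-0.8,0]]]' && python3 -m handwheel '[[[0.06,0.45,0,0],[0.12,0.9,0,0],[0.12,1,0,0]]]' && python3 -m handwheel '[[[0.06,0.45,0,0],[0.12,0.9,0,0],[0.12,1,0,0]]]'&& python3 -m handwheel '[[[0.06,0.45,0,0],[0.12,0.9,0,0],[0.12,1,0,0],[0.12,1,0,0]]]'; python3 -c "
from bench import bot;print(bot.observe()['q'])"
```

```text
time_s: 15.95
tool_pos: [498.9, 33.0, 266.1]
eef_rot: [2.22, 2.216, 0.009]
ft_force: [0.9, 0.2, 1.3]
width: -0.1
time_s: 16.28
tool_pos: [577.6, 44.6, 327.0]
eef_rot: [2.223, 2.217, 0.002]
ft_force: [0.4, -0.1, 0.6]
width: 0.1
time_s: 16.53
tool_pos: [656.1, 54.2, 321.4]
eef_rot: [-2.221, -2.216, 0.009]
ft_force: [0.8, 0.4, -1.2]
width: -0.3
time_s: 16.78
tool_pos: [736.2, 63.7, 320.0]
eef_rot: [-2.221, -2.216, 0.01]
ft_force: [-0.3, 0.9, -2.6]
width: 0.2
time_s: 17.12
tool_pos: [815.1, 72.9, 318.0]
eef_rot: [-2.219, -2.214, 0.014]
ft_force: [-0.7, 0.4, -1.0]
width: 0.1
[ 2.85035880e-01  7.53310498e-01  8.56282422e-01 -1.80353299e-03
 -1.68474581e+00 -1.85833051e+00]
```

```bash
python3 -m handwheel '[[[0.1,0.45,0,0],[0.12,0.9,0,0],[0.12,1,0,0],[0.12,1,0,0]]]';  python3 -m handwheel '[[[0,0.4,0,0],[0,0.8,0,0],[0,1,0,0],[0,1,0,0],[0,1,0,0]]]'; python3 -c "
from bench import bot;print(bot.observe()['q'])"
```

```text
time_s: 17.45
tool_pos: [882.7, 81.2, 301.8]
eef_rot: [-2.213, -2.211, 0.033]
ft_force: [2.5, 1.8, -8.6]
width: -0.2
time_s: 17.87
tool_pos: [906.0, 76.1, 297.2]
eef_rot: [2.204, 2.2, 0.047]
ft_force: [-0.1, 0.3, -0.0]
width: 0.1
[ 0.26336313  1.04503194  1.40648462  0.0093437  -1.89206964 -1.83278324]
```

```bash
cat > st.py <<'E'
from h import *
from scipy.spatial.transform import Rotation as Ro
np.set_printoptions(suppress=True,precision=3)
s=bot.observe(); R=Ro.from_rotvec(s["eef_rot"]).as_matrix()
print("t",s["time_s"],"pos",s["tool_pos"],"q",np.array(s["q"])); print("x",R[:,0],"y",R[:,1],"z",R[:,2])
E
python3 st.py; python3 -m handwheel '[[[0,0.3,0,0],[0,0.3,0,0],[0,0.3,0,0]]]';python3 st.py
```

```text
t 17.8667 pos [906.017  76.053 297.22 ] q [ 0.263  1.045  1.406  0.009 -1.892 -1.833]
x [0.002 1.    0.002] y [ 0.999 -0.002  0.041] z [ 0.041  0.002 -0.999]
time_s: 18.12
tool_pos: [913.8, 74.8, 288.1]
eef_rot: [2.198, 2.194, 0.059]
ft_force: [-0.1, -0.8, 0.2]
width: -0.3
t 18.1167 pos [913.794  74.769 288.106] q [ 0.261  1.056  1.406  0.012 -1.871 -1.829]
x [0.002 1.    0.002] y [ 0.999 -0.002  0.052] z [ 0.052  0.002 -0.999]
```

It does tilt outward. I'll check whether the tilt persists when I come back.

```bash
python3 -m handwheel '[[[0,-0.4,-0.2,0],[0,-0.4,-0.2,0],[0,-0.4,-0.2,0]]]'; python3 st.py; python3 - <<'E'
from h import *
np.set_printoptions(suppress=True,precision=0)
d=np.load("pics/a_side_d.npy");c=imaging.calibration("side");P=cloud(c,d,np.ones(d.shape,bool))
q=P[(P[:,0]>930)&(abs(P[:,1]-60)<500)]
print(len(q),np.percentile(q,[0,2,50,98],axis=0))
for z in range(-900,900,150):
    b=q[(q[:,2]>z)&(q[:,2]<z+150)]
    if len(b): print(z,len(b),np.percentile(b[:,0],[0,5,50]))
E
```

```text
time_s: 18.37
tool_pos: [878.0, 74.5, 303.0]
eef_rot: [2.198, 2.196, 0.052]
ft_force: [-0.8, 1.1, 2.7]
width: 0.1
t 18.3667 pos [878.014  74.451 303.039] q [ 0.272  0.89   1.085  0.014 -1.721 -1.841]
x [ 0.001  1.    -0.001] y [ 0.999 -0.001  0.048] z [ 0.048 -0.001 -0.999]
46360 [[ 930. -398. -258.]
 [ 947. -346. -234.]
 [1308.  109.  134.]
 [1312.  528.  512.]]
-300 4459 [1301. 1305. 1309.]
-150 7040 [ 930.  966. 1308.]
0 12601 [ 930.  944. 1307.]
150 8916 [1301. 1305. 1308.]
300 8807 [1300. 1305. 1308.]
450 4537 [1301. 1305. 1308.]
```

The tilt persists, so the tool can be leaned. The wall is at x ≈ 1300, so there is room. I'll lean further.

```bash
python3 -m handwheel '[[[0,0.5,0,0],[0,1,0,0],[0,1,0,0],[0,1,0,0]]]'; python3 st.py;python3 -m handwheel '[[[0,1,0,0],[0,1,0,0],[0,1,0,0],[0,1,0,0]]]'; python3 st.py
```

```text
time_s: 18.7
tool_pos: [924.1, 71.8, 282.5]
eef_rot: [2.185, 2.182, 0.085]
ft_force: [-0.4, 0.1, 0.0]
width: 0.2
t 18.7 pos [924.091  71.846 282.498] q [ 0.257  1.063  1.405  0.019 -1.839 -1.823]
x [0.002 1.    0.001] y [ 0.997 -0.002  0.076] z [ 0.076  0.001 -0.997]
time_s: 19.03
tool_pos: [942.6, 67.2, 270.3]
eef_rot: [2.165, 2.161, 0.129]
ft_force: [-0.3, -0.2, -0.7]
width: -0.4
t 19.0333 pos [942.623  67.247 270.289] q [ 0.249  1.081  1.408  0.027 -1.785 -1.815]
x [0.002 1.    0.003] y [ 0.993 -0.002  0.116] z [ 0.116  0.003 -0.993]
```

```bash
python3 -m handwheel '[[[0.05,1,-0.4,0],[0.05,1,-0.4,0],[0.05,1,-0.4,0],[0.05,1,-0.4,0]]]'; python3 st.py;python3 -m handwheel '[[[0.05,1,-0.2,0],[0.05,1,-0.2,0],[0.05,1,-0.2,0],[0.05,1,-0.2,0]]]'; python3 st.py
```

```text
time_s: 19.37
tool_pos: [948.8, 66.4, 279.6]
eef_rot: [2.147, 2.144, 0.163]
ft_force: [0.8, 0.2, -0.0]
width: 0.3
t 19.3667 pos [948.814  66.353 279.553] q [ 0.249  1.073  1.408  0.034 -1.761 -1.813]
x [0.001 1.    0.003] y [ 0.989 -0.002  0.148] z [ 0.148  0.003 -0.989]
time_s: 19.7
tool_pos: [960.1, 65.7, 275.7]
eef_rot: [2.131, 2.128, 0.194]
ft_force: [0.2, -0.8, -0.1]
width: -0.2
t 19.7 pos [960.124  65.677 275.74 ] q [ 0.248  1.08   1.408  0.041 -1.725 -1.81 ]
x [0.001 1.    0.004] y [ 0.984 -0.002  0.177] z [ 0.177  0.003 -0.984]
```

```bash
python3 -m handwheel '[[[0.05,1,0,0],[0.05,1,0,0],[0.05,1,0,0],[0.05,1,0,0]]]' >/dev/null;python3 -m handwheel '[[[0.05,1,-0.1,0],[0.05,1,-0.1,0],[0.05,1,-0.1,0],[0.05,1,-0.1,0]]]'>/dev/null;  python3 st.py;python3 -m handwheel '[[[0.05,1,-0.1,0],[0.05,1,-0.1,0],[0.05,1,-0.1,0],[0.05,1,-0.1,0]]]'; python3 st.py
```

```text
t 20.3667 pos [987.753  64.859 260.511] q [ 0.244  1.104  1.408  0.055 -1.637 -1.807]
x [0.001 1.    0.004] y [ 0.971 -0.002  0.241] z [ 0.241  0.004 -0.971]
time_s: 20.7
tool_pos: [998.4, 64.4, 260.2]
eef_rot: [2.078, 2.074, 0.293]
ft_force: [0.5, -0.3, 0.5]
width: 0.2
t 20.7 pos [998.424  64.404 260.186] q [ 0.243  1.108  1.407  0.062 -1.601 -1.805]
x [0.001 1.    0.005] y [ 0.962 -0.002  0.272] z [ 0.272  0.004 -0.962]
```

```bash
python3 -m handwheel '[[[0.05,1,-0.1,0],[0.05,1,-0.1,0],[0.05,1,-0.1,0],[0.05,1,-0.1,0]]]'>/dev/null;python3 -m handwheel '[[[0.05,1,-0.1,0],[0.05,1,-0.1,0],[0.05,1,-0.1,0],[0.05,1,-0.1,0]]]'>/dev/null;  python3 -m handwheel '[[[0.05,1,-0.1,0],[0.05,1,-0.1,0],[0.05,1,-0.1,0],[0.05,1,-0.1,0]]]'>/dev/null; python3 -m handwheel '[[[0.05,1,-0.1,0],[0.05,1,-0.1,0],[0.05,1,-0.1,0],[0.05,1,-0.1,0]]]'; python3 st.py
```

```text
time_s: 22.03
tool_pos: [1032.3, 63.3, 282.9]
eef_rot: [2.0, 1.997, 0.42]
ft_force: [-0.2, -0.0, 1.0]
width: 0.0
t 22.0333 pos [1032.254   63.306  282.851] q [ 0.242  1.102  1.407  0.091 -1.477 -1.805]
x [0.001 1.    0.006] y [ 0.918 -0.003  0.398] z [ 0.398  0.005 -0.918]
```

```bash
python3 -m handwheel '[[[0.05,1,0.2,0],[0.05,1,0.2,0],[0.05,1,0.2,0],[0.05,1,0.2,0]]]'>/dev/null;python3 -m handwheel '[[[0.05,1,0.2,0],[0.05,1,0.2,0],[0.05,1,0.2,0],[0.05,1,0.2,0]]]'>/dev/null;  python3 -m handwheel '[[[0.05,1,0.1,0],[0.05,1,0.1,0],[0.05,1,0.1,0],[0.05,1,0.1,0]]]'>/dev/null; python3 -m handwheel '[[[0.05,1,0.1,0],[0.05,1,0.1,0],[0.05,1,0.1,0],[0.05,1,0.1,0]]]'; python3 st.py
```

```text
time_s: 23.37
tool_pos: [1077.5, 63.0, 275.9]
eef_rot: [1.921, 1.917, 0.536]
ft_force: [-0.1, 0.5, 0.6]
width: -0.2
t 23.3667 pos [1077.491   62.982  275.88 ] q [ 0.238  1.134  1.407  0.121 -1.317 -1.81 ]
x [0.    1.    0.006] y [ 0.858 -0.004  0.513] z [ 0.513  0.005 -0.858]
```

The lean is now 31°, which is enough to clear the shelf edge (about 14 mm margin at the end pose). I'll bring the tool back in front of the scale, keeping the lean.

```bash
python3 -m handwheel '[[[0,-0.3,-0.22,0],[0,-0.7,-0.45,0],[0,-1,-0.7,0],[0,-1,-0.7,0]]]'>/dev/null;python3 -m handwheel '[[[0,-0.35,-0.22,0],[0,-0.7,-0.45,0],[0,-1,-0.65,0]]]' 1;python3 -m handwheel '[[[0,-0.35,-0.22,0],[0,-0.7,-0.45,0],[0,-1,-0.6,0]]]';python3 -m handwheel '[[[0,-0.35,-0.22,0],[0,-0.7,-0.45,0],[0,-1,-0.6,0],[0,-1,-0.6,0]]]';python3 st.py
```

```text
time_s: 23.95
tool_pos: [889.2, 63.1, 287.5]
eef_rot: [1.921, 1.917, 0.536]
ft_force: [0.8, -0.1, 0.5]
width: 35.5
time_s: 24.2
tool_pos: [796.3, 63.3, 288.2]
eef_rot: [1.92, 1.916, 0.538]
ft_force: [0.9, -0.6, -0.6]
width: 72.3
time_s: 24.53
tool_pos: [699.9, 62.4, 286.3]
eef_rot: [1.923, 1.919, 0.533]
ft_force: [-0.8, 0.5, -1.1]
width: 85.4
t 24.5333 pos [699.878  62.359 286.261] q [ 0.386  0.248 -0.286  0.362 -0.561 -2.22 ]
x [0.001 1.    0.005] y [ 0.86  -0.003  0.511] z [ 0.511  0.004 -0.86 ]
```

```bash
python3 -m handwheel '[[[0,-0.35,-0.22,0],[0,-0.7,-0.45,0],[0,-1,-0.6,0],[0,-1,-0.6,0]]]';python3 st.py
```

```text
time_s: 24.87
tool_pos: [607.7, 62.3, 286.1]
eef_rot: [1.922, 1.918, 0.534]
ft_force: [-1.6, 0.1, -1.2]
width: 85.3
t 24.8667 pos [607.666  62.292 286.124] q [ 0.451  0.087 -0.517  0.459 -0.518 -2.373]
x [0.001 1.    0.005] y [ 0.859 -0.004  0.512] z [ 0.512  0.004 -0.859]
```

```bash
python3 -m handwheel '[[[0,-0.35,-0.22,0],[0,-0.7,-0.45,0],[0,-1,-0.6,0],[0,-1,-0.6,0]]]';python3 st.py; python3 -m handwheel '[[[0,-0.4,0,0],[0,-0.8,0,0],[0,-1,0,0],[0,-1,0,0],[0,-1,0,0]]]';python3 st.py
```

```text
time_s: 25.2
tool_pos: [515.3, 62.4, 286.5]
eef_rot: [1.921, 1.917, 0.535]
ft_force: [0.0, -0.5, -0.0]
width: 85.5
t 25.2 pos [515.304  62.413 286.465] q [ 0.548 -0.086 -0.716  0.545 -0.532 -2.538]
x [0.001 1.    0.006] y [ 0.858 -0.003  0.513] z [ 0.513  0.005 -0.858]
time_s: 25.62
tool_pos: [450.7, 64.3, 246.4]
eef_rot: [1.92, 1.917, 0.538]
ft_force: [0.8, 1.0, 0.8]
width: 85.3
t 25.6167 pos [450.744  64.327 246.385] q [ 0.61  -0.175 -0.94   0.732 -0.45  -2.793]
x [-0.     1.     0.006] y [ 0.857 -0.003  0.515] z [ 0.515  0.005 -0.857]
```

The tool is at (451, 64, 246), leaning forward, in front of the scale's front face. Descending straight down.

```bash
python3 -m handwheel '[[[-0.05,-0.2,0.25,0],[-0.05,-0.4,0.55,0],[-0.05,-0.55,0.83,0],[-0.05,-0.55,0.83,0]]]';python3 -m handwheel '[[[0,-0.25,0.4,0],[0,-0.5,0.84,0],[0,-0.5,0.84,0],[0,-0.5,0.84,0]]]';python3 st.py
python3 - <<'E'
from h import *
p,d=imaging.camera("side"); cv2.imwrite("pics/l_side.png",p[:,:,::-1])
p,d=imaging.camera("wrist"); cv2.imwrite("pics/l_wrist.png",p[:,:,::-1])
E
```

```text
time_s: 25.95
tool_pos: [459.2, 61.3, 187.8]
eef_rot: [1.94, 1.933, 0.509]
ft_force: [0.6, -0.5, -0.1]
width: 85.6
time_s: 26.28
tool_pos: [469.0, 63.4, 158.4]
eef_rot: [1.969, 1.964, 0.464]
ft_force: [-0.1, -0.2, 1.1]
width: 85.8
t 26.2833 pos [469.002  63.421 158.402] q [ 0.35   0.011 -1.066  1.209 -0.162 -3.095]
x [0.002 1.    0.003] y [ 0.896 -0.003  0.444] z [ 0.444  0.002 -0.896]
```

View pics/l_side.png

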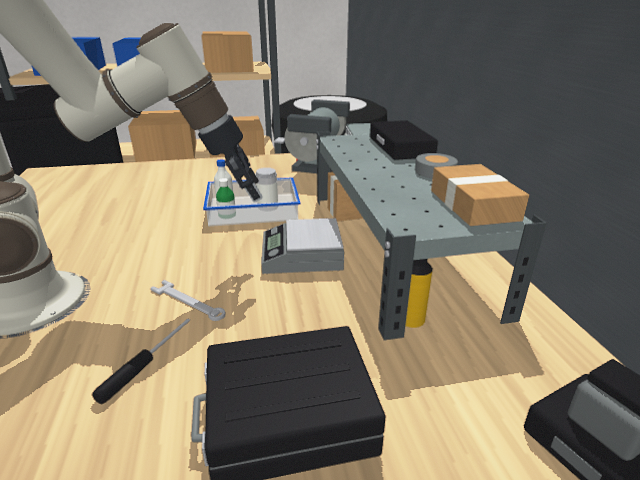

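View pics/l_wrist.png

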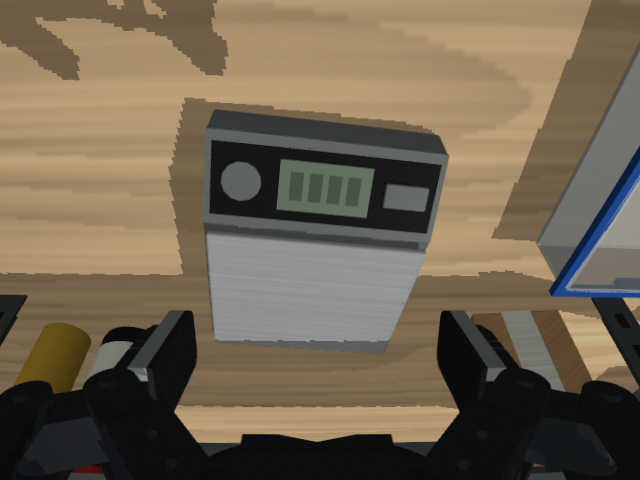

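Joints 3, 5 and 6 are at their stops here, so the leaned tool can't get this close in. I'll fit a simple arm model from the logged poses to see where a leaned pose works.

```bash
cat > kin.py <<'E'
import numpy as np
from scipy.optimize import least_squares
from scipy.spatial.transform import Rotation as Ro
D=[([.386*0-0.938,.386,.007,0,-1.194,-.259],[228.0,-581.3,231.3]),
([.285,.7533,.8563,-.0018,-1.6847,-1.8583],[815.1,72.9,318]),
([.263,1.045,1.4065,.0093,-1.892,-1.833],[906,76.05,297.2]),
([.38,.29,-.54,0,-.75,-2.08],[472.8,17.3,94.7]),
([.257,1.063,1.405,.019,-1.839,-1.823],[924.1,71.8,282.5]),
([.249,1.081,1.408,.027,-1.785,-1.815],[942.6,67.2,270.3]),
([.243,1.108,1.407,.062,-1.601,-1.805],[998.4,64.4,260.2]),
([.242,1.102,1.407,.091,-1.477,-1.805],[1032.25,63.3,282.85]),
([.238,1.134,1.407,.121,-1.317,-1.81],[1077.5,63,275.9]),
([.386,.248,-.286,.362,-.561,-2.22],[699.9,62.4,286.3]),
([.451,.087,-.517,.459,-.518,-2.373],[607.7,62.3,286.1]),
([.548,-.086,-.716,.545,-.532,-2.538],[515.3,62.4,286.5]),
([.610,-.175,-.94,.732,-.45,-2.793],[450.7,64.3,246.4]),
([.35,.011,-1.066,1.209,-.162,-3.095],[469,63.4,158.4])]
def fk(p,q,s4=1,s6=1):
    h1,a1,L2,a3,d4,lat,d6,lat6=p
    rz=lambda a:Ro.from_euler('z',a); ry=lambda a:Ro.from_euler('y',a); rx=lambda a:Ro.from_euler('x',a)
    R1=rz(q[0]); P=np.array([0,0,h1])+R1.apply([a1,lat,0])
    R2=R1*ry(q[1]); P=P+R2.apply([0,0,L2])
    R3=R2*ry(-q[2]); P=P+R3.apply([0,0,a3]) + R3.apply([d4,0,0])
    R4=R3*rx(s4*q[3]); R5=R4*ry(-q[4]); P=P+R5.apply([d6,lat6,0])
    return P,R5
best=None
for s4 in (1,-1):
  r=least_squares(lambda p:np.concatenate([fk(p,q,s4)[0]-x for q,x in D]),[300,50,400,50,400,-80,300,-80],loss="soft_l1",f_scale=3)
  if best is None or r.cost<best[0]: best=(r.cost,s4,r.x)
cost,S4,PK=best
LO=np.array([-3.14,-1.21,-1.07,-3.16,-2.99]);HI=np.array([3.14,2.06,1.41,2.05,-.16])
def ik(pos,zdir,q0=None):
    bestr=None
    for g in ([.3,.3,-.3,.3,-.6],[.4,.6,0,0,-1],[.2,.8,.2,1,-.5],[.2,.8,0,-.5,-.6]) if q0 is None else (q0,):
        f=lambda q:np.concatenate([(fk(PK,q,S4)[0]-pos)/10,(fk(PK,q,S4)[1].apply([1,0,0])-zdir)*30])
        r=least_squares(f,np.clip(g,LO+.01,HI-.01),bounds=(LO,HI))
        if bestr is None or r.cost<bestr.cost: bestr=r
    return bestr.x,bestr.cost
if __name__=="__main__":
    np.set_printoptions(suppress=True,precision=3)
    print(cost,S4,PK)
    for q,x in D: print(np.round(fk(PK,q,S4)[0]-x,1),fk(PK,q,S4)[1].apply([1,0,0]))
    for th in (22,26,28,31,35):
        z=np.array([np.sin(np.radians(th)),0,-np.cos(np.radians(th))])
        for x in (540,580,620,650,690):
            q,c=ik(np.array([x,60,3.]),z); print(th,x,q,round(c,3))
E
python3 kin.py
```

```text
2.894500896081211 -1 [ 159.021    1.275  565.178    0.863  420.618   -1.381  296.855 -158.275]
[ 0.8 -0.6 -0.4] [-0.001  0.002 -1.   ]
[0.2 0.2 0.3] [-0.011 -0.001 -1.   ]
[ 0.1 -0.1 -0.2] [ 0.041  0.002 -0.999]
[-0.6 -0.6 -0.7] [-0.009 -0.003 -1.   ]
[-0.1  0.4  0.1] [ 0.076  0.001 -0.997]
[ 0.  -0.3 -0.3] [ 0.115  0.002 -0.993]
[-0.1 -0.  -0.4] [ 0.272  0.004 -0.962]
[-0.3 -0.  -0. ] [ 0.397  0.005 -0.918]
[-0.2 -0.4  0.3] [ 0.514  0.005 -0.858]
[0.2 0.5 0.4] [ 0.512  0.005 -0.859]
[0.  0.5 0.6] [ 0.512  0.004 -0.859]
[-0.3  0.3  0. ] [ 0.513  0.005 -0.858]
[0.1 0.2 0.4] [ 0.515  0.005 -0.857]
[-0.1 -1.  -0. ] [ 0.444  0.001 -0.896]
22 540 [ 0.409  0.439 -0.707  0.216 -0.16 ] 10.493
22 580 [ 0.384  0.481 -0.657  0.313 -0.16 ] 7.406
22 620 [ 0.359  0.523 -0.606  0.407 -0.16 ] 4.754
22 650 [ 0.341  0.555 -0.567  0.475 -0.16 ] 3.092
22 690 [ 0.318  0.597 -0.512  0.562 -0.16 ] 1.374
26 540 [ 0.373  0.439 -0.627 -0.117 -0.16 ] 18.827
26 580 [ 0.367  0.479 -0.592  0.047 -0.16 ] 15.019
26 620 [ 0.353  0.521 -0.551  0.183 -0.16 ] 11.403
26 650 [ 0.34   0.552 -0.518  0.276 -0.16 ] 8.892
26 690 [ 0.322  0.595 -0.47   0.391 -0.16 ] 5.895
28 540 [ 0.309  0.443 -0.557 -0.456 -0.16 ] 22.645
28 580 [ 0.341  0.48  -0.545 -0.161 -0.16 ] 19.141
28 620 [ 0.341  0.521 -0.513  0.022 -0.16 ] 15.37
28 650 [ 0.334  0.552 -0.484  0.136 -0.16 ] 12.602
28 690 [ 0.32   0.594 -0.441  0.273 -0.16 ] 9.132
31 540 [-0.187  0.467 -0.689 -2.674 -0.16 ] 0.64
31 580 [-0.176  0.505 -0.649 -2.809 -0.16 ] 1.348
31 620 [ 0.29   0.521 -0.434 -0.345 -0.16 ] 21.137
31 650 [ 0.306  0.552 -0.418 -0.151 -0.16 ] 18.501
31 690 [ 0.308  0.594 -0.385  0.041 -0.16 ] 14.752
35 540 [-0.197  0.464 -0.679 -2.564 -0.207] 0.0
35 580 [-0.168  0.498 -0.591 -2.564 -0.16 ] 0.111
35 620 [-0.163  0.539 -0.547 -2.685 -0.16 ] 0.556
35 650 [-0.157  0.569 -0.516 -2.785 -0.16 ] 1.081
35 690 [ 0.236  0.592 -0.279 -0.495 -0.16 ] 21.787
```

```bash
cat > k2.py <<'E'
from kin import *
np.set_printoptions(suppress=True,precision=3)
for th in (26,32,36,40,45):
  z=np.array([np.sin(np.radians(th)),0,-np.cos(np.radians(th))])
  for pos in ((480,60,150),(520,60,150),(450,60,5),(480,60,5),(560,60,5),(620,60,5),(690,60,5)):
    b=min((ik(np.array(pos,float),z,g) for g in ([-.18,.5,-.65,-2.6,-.2],[-.2,.3,-.7,-2.9,-.3],[-.2,.3,-.7,-2.0,-.2])),key=lambda r:r[1])
    P,R=fk(PK,b[0],S4); zz=R.apply([1,0,0])
    print(th,pos,b[0],"cost",round(b[1],3),"perr",np.round(np.linalg.norm(P-pos),1),"dir",zz)
E
python3 k2.py
```

```text
26 (480, 60, 150) [-0.186  0.135 -0.951 -3.16  -0.16 ] cost 28.61 perr 39.6 dir [ 0.59  -0.114 -0.799]
26 (520, 60, 150) [-0.175  0.189 -0.882 -3.16  -0.16 ] cost 30.531 perr 38.9 dir [ 0.603 -0.11  -0.79 ]
26 (450, 60, 5) [-0.226  0.387 -0.855 -2.703 -0.16 ] cost 1.053 perr 6.5 dir [ 0.459 -0.036 -0.888]
26 (480, 60, 5) [-0.214  0.415 -0.827 -2.808 -0.16 ] cost 1.595 perr 7.4 dir [ 0.462 -0.047 -0.886]
26 (560, 60, 5) [-0.169  0.484 -0.755 -3.117 -0.16 ] cost 3.398 perr 8.4 dir [ 0.466 -0.076 -0.882]
26 (620, 60, 5) [-0.151  0.544 -0.659 -3.16  -0.16 ] cost 5.629 perr 12.3 dir [ 0.497 -0.078 -0.864]
26 (690, 60, 5) [-0.137  0.614 -0.536 -3.16  -0.16 ] cost 11.059 perr 18.4 dir [ 0.543 -0.078 -0.836]
32 (480, 60, 150) [-0.18   0.107 -0.947 -3.16  -0.16 ] cost 14.964 perr 26.8 dir [ 0.616 -0.115 -0.78 ]
32 (520, 60, 150) [-0.169  0.166 -0.877 -3.16  -0.16 ] cost 15.574 perr 26.2 dir [ 0.626 -0.11  -0.772]
32 (450, 60, 5) [-0.263  0.389 -0.871 -2.598 -0.27 ] cost 0.0 perr 0.0 dir [ 0.53  -0.    -0.848]
32 (480, 60, 5) [-0.193  0.398 -0.745 -2.458 -0.16 ] cost 0.003 perr 0.4 dir [ 0.531
[... 1706 characters left out ...]
8]
45 (480, 60, 150) [-0.184  0.075 -0.79  -2.469 -0.16 ] cost 2.358 perr 11.5 dir [ 0.74  -0.037 -0.671]
45 (520, 60, 150) [-0.178  0.137 -0.736 -2.549 -0.16 ] cost 2.412 perr 10.7 dir [ 0.739 -0.043 -0.672]
45 (450, 60, 5) [-0.396  0.548 -1.07  -2.729 -0.804] cost 0.906 perr 8.3 dir [ 0.689  0.025 -0.725]
45 (480, 60, 5) [-0.348  0.582 -1.057 -2.815 -0.85 ] cost 0.0 perr 0.0 dir [ 0.707 -0.    -0.707]
45 (560, 60, 5) [-0.263  0.56  -0.846 -2.823 -0.628] cost 0.0 perr 0.0 dir [ 0.707  0.    -0.707]
45 (620, 60, 5) [-0.221  0.58  -0.691 -2.811 -0.496] cost 0.0 perr 0.0 dir [ 0.707  0.    -0.707]
45 (690, 60, 5) [-0.181  0.621 -0.498 -2.76  -0.349] cost 0.0 perr 0.0 dir [ 0.707 -0.    -0.707]
```

In the flipped wrist branch (joint 4 near −2.7), a 40–45° lean is reachable over the whole push path. Joint 6 is at its stop, so rolling on should force joint 4 round. I'll try that here, in free air above the scale.

```bash
python3 -m handwheel '[[[0,0,0,0.08],[0,0,0,0.16],[0,0,0,0.24],[0,0,0,0.32]]]';python3 st.py
```

```text
time_s: 26.72
tool_pos: [473.6, 52.8, 175.1]
eef_rot: [2.472, 1.505, 0.558]
ft_force: [0.6, -0.5, 1.4]
width: 85.3
t 26.7167 pos [473.613  52.844 175.09 ] q [ 0.508 -0.001 -0.917  0.598 -0.316 -3.095]
x [0.412 0.885 0.216] y [ 0.812 -0.465  0.354] z [ 0.413  0.03  -0.91 ]
```

```bash
python3 -m handwheel '[[[0,0,0,0.08],[0,0,0,0.16],[0,0,0,0.24],[0,0,0,0.32]]]';python3 st.py;python3 -m handwheel '[[[0,0,0,0.08],[0,0,0,0.16],[0,0,0,0.24],[0,0,0,0.32]]]';python3 st.py
```

```text
time_s: 27.05
tool_pos: [485.9, 28.6, 183.8]
eef_rot: [2.878, 0.977, 0.615]
ft_force: [-0.3, -0.1, -0.1]
width: 85.4
t 27.05 pos [485.918  28.56  183.846] q [ 0.44   0.019 -0.742  0.203 -0.425 -3.095]
x [0.723 0.593 0.355] y [ 0.577 -0.801  0.162] z [ 0.38   0.088 -0.921]
time_s: 27.38
tool_pos: [495.1, -3.1, 178.6]
eef_rot: [-2.938, -0.352, -0.589]
ft_force: [0.8, -1.1, -0.3]
width: 85.9
t 27.3833 pos [495.057  -3.068 178.596] q [ 0.284  0.061 -0.597 -0.118 -0.507 -3.095]
x [0.897 0.202 0.393] y [ 0.25  -0.965 -0.075] z [ 0.364  0.166 -0.916]
```

```bash
python3 -m handwheel '[[[0.05,-0.2,0,0.08],[0.1,-0.4,0,0.16],[0.1,-0.4,0,0.24],[0.1,-0.4,0,0.32]]]';python3 st.py;python3 -m handwheel '[[[0,0,0,0.08],[0,0,0,0.16],[0,0,0,0.24],[0,0,0,0.32]]]';python3 st.py
```

```text
time_s: 27.72
tool_pos: [497.3, -6.8, 161.2]
eef_rot: [-2.775, 0.174, -0.526]
ft_force: [-0.6, -0.3, -1.3]
width: 85.5
t 27.7167 pos [497.302  -6.828 161.167] q [ 0.147  0.11  -0.505 -0.427 -0.561 -3.095]
x [ 0.925 -0.175  0.337] y [-0.06  -0.944 -0.323] z [ 0.375  0.279 -0.884]
time_s: 28.05
tool_pos: [490.9, -32.8, 129.1]
eef_rot: [-2.547, 0.682, -0.441]
ft_force: [-0.1, -0.8, -0.3]
width: 85.3
t 28.05 pos [490.883 -32.844 129.075] q [-0.042  0.177 -0.47  -0.706 -0.602 -3.095]
x [ 0.825 -0.535  0.182] y [-0.386 -0.769 -0.51 ] z [ 0.413  0.35  -0.841]
```

```bash
python3 -m handwheel '[[[-0.1,-0.25,-0.1,0.08],[-0.2,-0.5,-0.15,0.16],[-0.25,-0.7,-0.25,0.24],[-0.3,-0.8,-0.3,0.32]]]';python3 st.py
```

```text
time_s: 28.38
tool_pos: [468.8, -12.7, 101.1]
eef_rot: [-2.243, 1.081, -0.361]
ft_force: [0.0, -0.8, -0.2]
width: 85.3
t 28.3833 pos [468.8   -12.681 101.051] q [-0.15   0.209 -0.52  -1.012 -0.599 -3.095]
x [ 0.629 -0.777 -0.02 ] y [-0.609 -0.476 -0.634] z [ 0.483  0.411 -0.773]
```

```bash
python3 -m handwheel '[[[0.1,-0.3,-0.25,0],[0.2,-0.7,-0.5,0],[0.2,-0.75,-0.6,0.0],[0.2,-0.75,-0.6,0]]]';python3 st.py
```

```text
time_s: 28.72
tool_pos: [484.2, -31.3, 143.2]
eef_rot: [-2.214, 1.025, -0.396]
ft_force: [0.2, -0.2, -0.4]
width: 85.6
t 28.7167 pos [484.208 -31.251 143.192] q [-0.211  0.167 -0.459 -0.982 -0.7   -3.096]
x [ 0.647 -0.762 -0.002] y [-0.563 -0.477 -0.675] z [ 0.513  0.438 -0.738]
```

```bash
python3 -m handwheel '[[[-0.1,-0.3,-0.2,0.08],[-0.2,-0.5,-0.25,0.16],[-0.2,-0.6,-0.3,0.24],[-0.2,-0.6,-0.3,0.32]]]';python3 st.py;python3 -m handwheel '[[[-0.1,-0.3,-0.3,0.08],[-0.2,-0.5,-0.4,0.16],[-0.2,-0.6,-0.4,0.24],[-0.2,-0.6,-0.4,0.32]]]';python3 st.py
```

```text
time_s: 29.05
tool_pos: [467.0, -17.2, 115.0]
eef_rot: [-1.874, 1.352, -0.284]
ft_force: [-0.4, -0.0, -0.0]
width: 85.3
t 29.05 pos [467.049 -17.2   114.972] q [-0.339  0.222 -0.533 -1.254 -0.731 -3.096]
x [ 0.406 -0.877 -0.257] y [-0.7   -0.118 -0.704] z [ 0.587  0.466 -0.662]
time_s: 29.38
tool_pos: [451.7, -6.5, 90.0]
eef_rot: [-1.5, 1.624, -0.152]
ft_force: [-0.4, 0.5, -0.1]
width: 85.5
t 29.3833 pos [451.652  -6.5    89.959] q [-0.472  0.301 -0.627 -1.497 -0.792 -3.096]
x [ 0.132 -0.849 -0.511] y [-0.74   0.259 -0.621] z [ 0.66   0.46  -0.594]
```

```bash
python3 -m handwheel '[[[-0.2,-0.25,-0.25,0],[-0.5,-0.5,-0.5,0],[-0.6,-0.6,-0.55,0.0],[-0.6,-0.6,-0.55,0]]]';python3 st.py; python3 -m handwheel '[[[-0.2,-0.2,-0.2,0.08],[-0.4,-0.4,-0.4,0.16],[-0.4,-0.4,-0.4,0.24],[-0.4,-0.4,-0.4,0.32]]]';python3 st.py
```

```text
time_s: 29.72
tool_pos: [440.5, 5.6, 117.9]
eef_rot: [-1.485, 1.584, -0.189]
ft_force: [-0.0, -1.3, 0.6]
width: 85.3
t 29.7167 pos [440.501   5.593 117.932] q [-0.473  0.222 -0.66  -1.51  -0.81  -3.096]
x [ 0.158 -0.85  -0.503] y [-0.707  0.258 -0.658] z [ 0.689  0.46  -0.56 ]
time_s: 30.05
tool_pos: [417.7, 26.8, 92.6]
eef_rot: [-1.073, 1.806, -0.002]
ft_force: [0.3, 0.2, -1.2]
width: 85.6
t 30.05 pos [417.703  26.835  92.575] q [-0.599  0.344 -0.801 -1.728 -0.913 -3.096]
x [-0.113 -0.662 -0.741] y [-0.66   0.607 -0.442] z [ 0.743  0.439 -0.506]
```

I'll extend the model with joint 6 and an emulation of the limited inverse kinematics, so the remaining re-orientation is planned instead of guessed.

```bash
cat > sim.py <<'E'
from kin import *
from kin import fk as _fk
# tool frame: z along R5 x ; find x offset angle
def fkf(q):
    P,R5=_fk(PK,q[:5],S4)
    base=np.array([[0,0,1],[0,1,0],[-1,0,0]],float)  # columns: tool x=-z5, y=y5, z=x5
    R=R5*Ro.from_matrix(base)*Ro.from_euler('z',SG*q[5]+OF)
    return P,R
SG,OF=-1,0
LOG=[([.35,.011,-1.066,1.209,-.162,-3.095],[469,63.4,158.4],[0,0,0,.08],None)]
obs=[([-.599,.344,-.801,-1.728,-.913,-3.096],[-.113,-.662,-.741]),([.44,.019,-.742,.203,-.425,-3.095],[.723,.593,.355]),([.451,.087,-.517,.459,-.518,-2.373],[.001,1,.005]),([.285,.7533,.8563,-.0018,-1.6847,-1.8583],[0,1,0])]
res=[]
for SG in (1,-1):
    for OF in np.arange(0,2*np.pi,np.pi/180):
        res.append((sum(np.sum((fkf(q)[1].apply([1,0,0])-np.array(x))**2) for q,x in obs),SG,OF))
e,SG,OF=min(res)
LO6=np.array([-3.14,-1.21,-1.07,-3.16,-2.99,-3.1])+.004;HI6=np.array([3.14,2.06,1.41,2.05,-.16,3.1])-.004
def solve(q,P,R,wr):
    f=lambda x:np.concatenate([(fkf(x)[0]-P)/1000,wr*(R.inv()*fkf(x)[1]).as_rotvec(),1e-4*(x-q)])
    return least_squares(f,np.clip(q,LO6+1e-6,HI6-1e-6),bounds=(LO6,HI6),max_nfev=40,xtol=1e-5,ftol=1e-5).x
def call(q,rows,wr=.25,Pc=None,Rc=None,rebase=True):
    P0,R0=fkf(q); 
    if Pc is not None: P0,R0=Pc,Rc
    P,R=P0,R0
    for r in rows:
        gP=P0+R0.apply(np.array(r[:3])*80); gR=R0*Ro.from_euler('z',r[3]*np.pi/2)
        d=gP-P; n=np.linalg.norm(d); P=P+d*min(1,41.7/max(n,1e-9))
        v=(R.inv()*gR).as_rotvec(); n=np.linalg.norm(v); R=R*Ro.from_rotvec(v*min(1,np.radians(7.16)/max(n,1e-9)))
        q=solve(q,P,R,wr)
        if rebase: P,R=fkf(q)
    return q
if __name__=="__main__":
    np.set_printoptions(suppress=True,precision=3)
    print(e,SG,OF)
    r4=[[0,0,0,.08],[0,0,0,.16],[0,0,0,.24],[0,0,0,.32]]
    T=[([.35,.011,-1.066,1.209,-.162,-3.095],r4,[.508,-.001,-.917,.598,-.316,-3.095]),
       ([.508,-.001,-.917,.598,-.316,-3.095],r4,[.44,.019,-.742,.203,-.425,-3.095]),
       ([.44,.019,-.742,.203,-.425,-3.095],r4,[.284,.061,-.597,-.118,-.507,-3.095]),
       ([.147,.11,-.505,-.427,-.561,-3.095],r4,[-.042,.177,-.47,-.706,-.602,-3.095]),
       ([-.15,.209,-.52,-1.012,-.599,-3.095],[[.1,-.3,-.25,0],[.2,-.7,-.5,0],[.2,-.75,-.6,0],[.2,-.75,-.6,0]],[-.211,.167,-.459,-.982,-.7,-3.096]),
       ([.249,1.073,1.408,.034,-1.761,-1.813],[[.05,1,-.2,0]]*4,[.248,1.08,1.408,.041,-1.725,-1.81])]
    for wr in (.05,.1,.2,.3,.5):
      for rb in (True,False):
        err=[np.abs(call(np.array(a),r,wr,rebase=rb)-np.array(b)).sum() for a,r,b in T]
        print(wr,rb,np.round(err,2),round(sum(err),2))
E
python3 sim.py
```

```text
8.590014264812936e-06 -1 0.0
0.05 True [0.09 0.1  0.12 0.16 0.14 0.3 ] 0.91
0.05 False [0.1  0.12 0.17 0.19 0.14 0.3 ] 1.02
0.1 True [0.08 0.1  0.12 0.16 0.13 0.29] 0.88
0.1 False [0.1  0.11 0.16 0.19 0.13 0.27] 0.96
0.2 True [0.07 0.09 0.11 0.14 0.11 0.23] 0.75
0.2 False [0.08 0.1  0.14 0.15 0.11 0.2 ] 0.79
0.3 True [0.06 0.07 0.09 0.12 0.08 0.12] 0.54
0.3 False [0.06 0.08 0.1  0.12 0.08 0.13] 0.58
0.5 True [0.03 0.03 0.03 0.04 0.03 0.03] 0.19
0.5 False [0.03 0.04 0.05 0.07 0.03 0.05] 0.27
```

The emulation matches the logged moves well. Now I plan a sequence from the current state to a 42° lean with heading straight ahead in the flipped branch.

```bash
cat > plan.py <<'E'
from sim import *
import time,sys
from multiprocessing import Pool
import os
np.set_printoptions(suppress=True,precision=3)
zt=np.array([np.sin(np.radians(42)),0,-np.cos(np.radians(42))])
pts=np.array([[79,0,-80],[-79,0,-80],[57,0,0],[-57,0,0],[0,0,0],[0,-80,-143],[0,-40,-130],[0,40,-130],[0,45,-250],[0,-90,-270],[45,0,-260],[-45,0,-260]])
def info(q):
    P,R=fkf(q); W=P+R.apply(pts); return P,R,W
def J(q):
    P,R,W=info(q); z=R.apply([0,0,1])
    a=np.degrees(np.arccos(np.clip(z@zt,-1,1)))
    pen=np.clip(95-W[:,2],0,None).sum()*1.0
    fw=W[(W[:,2]<300)][:,0]; pen+=np.clip(fw-630,0,None).sum() if len(fw) else 0
    pen+=np.clip(abs(P[1]-30)-90,0,None)*1+np.clip(P[2]-260,0,None)*.2
    # branch reward: want q4 below -2.2
    pen+=np.degrees(max(0,q[3]+2.3))*.5
    return a+pen
def one(args):
    q,a,n=args
    s=np.linspace(1/ n*1.3,1,n).clip(0,1)
    rows=[[a[0],a[1],a[2],a[3]*min(1,(i+1)*.08/max(abs(a[3]),1e-6))] for i in range(n)]
    q2=call(np.array(q),rows,.5); return J(q2),q2,a,n
if __name__=="__main__":
    q0=np.array(eval(sys.argv[1])); depth=int(sys.argv[2]); rng=np.random.default_rng(int(sys.argv[3]) if len(sys.argv)>3 else 0)
    print(J(q0),os.cpu_count())
    beam=[(J(q0),q0,[])]
    with Pool() as pool:
        for k in range(depth):
            t=time.time(); jobs=[];par=[]
            for j,q,h in beam:
                for i in range(24):
                    a=np.round(rng.uniform(-1,1,4)*[1,1,1,.5],1); a[3]=rng.choice([-.5,-.3,0,0.2,.4,.5])
                    jobs.append((q,a,6));par.append(h)
            out=pool.map(one,jobs,chunksize=2)
            c=[(o[0],o[1],h+[(o[2].tolist(),o[3])]) for o,h in zip(out,par)]+beam
            c.sort(key=lambda r:r[0]); beam=c[:6]
            print(k,round(beam[0][0],1),beam[0][1],round(time.time()-t,1),flush=True)
    b=beam[0]; P,R,W=info(b[1]); print(b[2]); print("P",P,"x",R.apply([1,0,0]),"z",R.apply([0,0,1]))
E
timeout 550 python3 plan.py "[-.599,.344,-.801,-1.728,-.913,-3.096]" 8
```

```text
109.77992683460371 4
0 51.1 [-0.444  0.014 -0.758 -1.55  -0.803 -3.096] 1.6
1 45.1 [-0.441  0.214 -0.778 -1.761 -0.82  -2.793] 8.1
2 38.6 [-0.308  0.361 -0.728 -1.986 -0.784 -2.165] 8.4
3 38.1 [-0.385  0.221 -0.893 -2.078 -0.887 -3.096] 8.1
4 38.1 [-0.385  0.221 -0.893 -2.078 -0.887 -3.096] 7.7
5 36.4 [-0.314  0.373 -0.638 -2.173 -0.827 -3.096] 8.0
6 34.1 [-0.365  0.401 -0.881 -2.341 -1.047 -3.096] 9.7
7 34.1 [-0.365  0.401 -0.881 -2.341 -1.047 -3.096] 9.7
[([-0.7, 0.4, 0.1, 0.0], 6), ([-0.1, 0.0, -0.6, -0.3], 6), ([-0.5, -0.9, 0.4, 0.4], 6), ([-0.3, -1.0, 0.4, 0.0], 6), ([-0.5, -0.6, 0.3, 0.0], 6), ([-0.5, -0.5, -0.3, 0.2], 6)]
P [522.769 114.196 152.643] x [-0.192 -0.345 -0.919] z [ 0.895  0.323 -0.308]
```

The flip is a poor route. A better option is a modest 20–22° lean in the normal branch: push square with both open fingers until about 2 cm under, then finish with one finger leading (jaws along the push). I'll plan how to get back to the normal branch.

```bash
sed -e 's/np.radians(42)/np.radians(20)/g' -e "s/pen+=np.degrees(max(0,q\[3\]+2.3))\*.5/pen+=np.degrees(max(0,abs(q[3]-.1)-.4))*.3/" plan.py > plan2.py
(timeout 280 python3 plan2.py "[-.599,.344,-.801,-1.728,-.913,-3.096]" 9 1 > p2a.txt; ) ; cat p2a.txt
cat > t1.py <<'E'
from sim import *
np.set_printoptions(suppress=True,precision=2)
q=np.array([-.599,.344,-.801,-1.728,-.913,-3.096])
def show(q):
    P,R=fkf(q); print(P.round(0),"q",q,"x",R.apply([1,0,0]),"z",R.apply([0,0,1]))
show(q)
rows=[[0,0,0,-.08*i] for i in range(1,13)]
for k in range(5):
    q=call(q,rows,.5); show(q)
E
timeout 100 python3 t1.py
```

```text
131.88512825869137 4
0 66.3 [-0.483  0.283 -0.639 -1.646 -0.828 -2.906] 1.8
1 62.1 [-0.674 -0.008 -0.794 -1.398 -0.96  -3.071] 11.2
2 56.2 [ 0.38  -0.275 -0.718 -1.026 -0.164 -2.675] 10.8
3 48.2 [ 0.427 -0.752 -1.043 -0.494 -0.248 -2.765] 14.5
4 44.7 [ 0.439 -0.61  -0.99  -0.3   -0.164 -2.234] 13.0
5 41.7 [-2.239 -0.075 -1.066 -0.285 -1.561 -0.712] 14.3
6 38.5 [ 0.345 -0.614 -1.041 -0.245 -0.164 -2.55 ] 15.7
7 37.3 [ 0.247 -0.628 -1.03  -0.353 -0.229 -3.096] 18.4
8 35.8 [ 0.316 -0.645 -1.066 -0.082 -0.203 -2.652] 16.3
[([-0.5, 0.5, -0.6, -0.3], 6), ([-0.8, -0.6, -0.2, -0.5], 6), ([-0.2, -0.4, -0.9, -0.3], 6), ([-0.1, 0.7, -0.7, -0.5], 6), ([0.7, 0.9, 0.5, -0.5], 6), ([-0.9, 0.6, 0.5, 0.2], 6), ([-0.7, 0.4, 0.2, 0.5], 6), ([-0.6, 0.7, -0.6, 0.0], 6), ([0.7, -0.1, 0.1, -0.5], 6)]
P [315.302 -59.184 254.432] x [0.38  0.543 0.749] z [ 0.767  0.268 -0.584]
[419.  23.  94.] q [-0.6   0.34 -0.8  -1.73 -0.91 -3.1 ] x [-0.11 -0.66 -0.74] z [ 0.74  0.44 -0.51]
[419.  23.  94.] q [-0.6   0.34 -0.8  -1.73 -0.91 -1.6 ] x [ 0.65 -0.65  0.39] z [ 0.74  0.44 -0.51]
[419.  23.  94.] q [-0.6   0.34 -0.8  -1.73 -0.91 -0.1 ] x [0.21 0.57 0.8 ] z [ 0.74  0.44 -0.51]
[419.  23.  94.] q [-0.6   0.34 -0.8  -1.73 -0.91  1.4 ] x [-0.62  0.73 -0.28] z [ 0.74  0.44 -0.51]
[419.  23.  94.] q [-0.6   0.34 -0.8  -1.73 -0.91  2.9 ] x [-0.29 -0.46 -0.84] z [ 0.74  0.44 -0.51]
[420.  36. 142.] q [-0.06 -0.   -0.68 -1.23 -0.43  3.1 ] x [ 0.43 -0.9  -0.06] z [ 0.64  0.35 -0.68]
```

```bash
cat > t2.py <<'E'
from sim import *
np.set_printoptions(suppress=True,precision=2)
def show(q,t=""):
    P,R=fkf(q); print(t,P.round(0),"q",q,"x",R.apply([1,0,0]),"z",R.apply([0,0,1]),flush=True)
def W(q,v): # world vector mm -> tool shares
    return (fkf(q)[1].inv().apply(np.array(v,float))/80).clip(-1,1)
def run(q,n,wv,s,k=6):
    for i in range(n):
        w=W(q,wv(fkf(q)[0]) if callable(wv) else wv); q=call(q,[[*w,s*.08*j] for j in range(1,k+1)],.5); show(q)
    return q
if __name__=="__main__":
    q0=np.array([-.599,.344,-.801,-1.728,-.913,-3.096])
    hold=lambda P:np.clip([480-P[0],60-P[1],200-P[2]],-50,50)
    print("a: + roll hold"); run(q0,6,hold,+1)
    print("b: from rolled back"); q=q0.copy(); q[5]=3.09; run(q,8,hold,-1)
    print("c: lower hold +"); run(q0,6,lambda P:np.clip([480-P[0],60-P[1],100-P[2]],-50,50),+1)
E
timeout 300 python3 t2.py
```

```text
a: + roll hold
 [435.  82.  83.] q [-0.6   0.61 -1.01 -2.14 -1.16 -3.1 ] x [-0.38 -0.18 -0.91] z [ 0.83  0.37 -0.42]
 [432.  57.  42.] q [-0.74  1.14 -1.07 -2.12 -1.56 -3.1 ] x [-0.44  0.36 -0.82] z [ 0.88  0.35 -0.32]
 [398.  57.   5.] q [-0.77  1.7  -1.07 -1.95 -1.91 -3.1 ] x [-0.39  0.78 -0.5 ] z [ 0.92  0.33 -0.21]
 [339.  38.   1.] q [-1.02  2.06 -1.07 -1.72 -1.8  -3.1 ] x [-0.33  0.94 -0.1 ] z [ 0.94  0.31 -0.14]
 [292.  17.  -6.] q [-1.7   2.06 -1.07 -1.74 -1.11 -3.1 ] x [-0.33  0.94  0.01] z [ 0.93  0.33 -0.16]
 [254. -15. -29.] q [-2.63  2.06 -1.07 -2.27 -0.16 -3.1 ] x [-0.23  0.77  0.59] z [ 0.92  0.37 -0.12]
b: from rolled back
 [471.  61. 171.] q [-0.2   0.07 -0.61 -1.49 -0.6   3.1 ] x [ 0.28 -0.9  -0.35] z [ 0.71  0.43 -0.55]
 [476.  72. 222.] q [ 0.15 -0.08 -0.58 -1.03 -0.34  3.1 ] x [ 0.62 -0.75  0.23] z [ 0.7   0.39 -0.6 ]
 [473.  66. 230.] q [ 0.39 -0.12 -0.71 -0.48 -0.16  3.1 ] x [ 0.75 -0.23  0.62] z [ 0.66  0.35 -0.66]
 [470.  67. 238.] q [ 0.49 -0.15 -0.84  0.08 -0.16  3.1 ] x [0.65 0.39 0.66] z [ 0.59  0.3  -0.75]
 [463.  81. 232.] q [ 0.51 -0.15 -0.98  0.68 -0.
[... 284 characters left out ...]
.14 -1.07  2.05 -0.51  3.1 ] x [-0.47  0.66 -0.58] z [ 0.65 -0.19 -0.74]
c: lower hold +
 [443.  76.  62.] q [-0.6   0.67 -0.98 -2.14 -1.16 -3.1 ] x [-0.41 -0.16 -0.9 ] z [ 0.81  0.38 -0.44]
 [432.  59.  27.] q [-0.74  1.18 -1.07 -2.14 -1.56 -3.1 ] x [-0.46  0.38 -0.8 ] z [ 0.87  0.35 -0.34]
 [393.  56.  -8.] q [-0.79  1.74 -1.07 -1.96 -1.89 -3.1 ] x [-0.4   0.79 -0.46] z [ 0.92  0.32 -0.24]
 [330.  30. -15.] q [-1.22  2.06 -1.07 -1.76 -1.59 -3.1 ] x [-0.33  0.94 -0.07] z [ 0.93  0.31 -0.19]
 [258.  -4. -31.] q [-2.48  2.06 -1.07 -2.1  -0.33 -3.1 ] x [-0.25  0.86  0.43] z [ 0.92  0.36 -0.18]
 [264. -37. -88.] q [-2.63  2.06 -1.07 -2.65 -0.16 -3.1 ] x [-0.09  0.53  0.85] z [ 0.9   0.41 -0.16]
```

```bash
cat > t3.py <<'E'
from t2 import *
q=np.array([-.599,.344,-.801,-1.728,-.913,-3.096])
q=call(q,[[-.4,-.2,-.3,-.08*i] for i in range(1,13)],.5); show(q)
for k in range(3): q=call(q,[[0,0,0,-.08*i] for i in range(1,13)],.5); show(q)
E
timeout 100 python3 t3.py
```

```text
[415.  24. 137.] q [-0.52  0.16 -0.76 -1.61 -0.85 -1.88] x [ 0.65 -0.65  0.39] z [ 0.74  0.44 -0.51]
 [415.  24. 137.] q [-0.52  0.16 -0.76 -1.61 -0.85 -0.38] x [0.2  0.57 0.8 ] z [ 0.74  0.44 -0.51]
 [415.  24. 137.] q [-0.52  0.16 -0.76 -1.61 -0.85  1.12] x [-0.62  0.73 -0.28] z [ 0.74  0.44 -0.51]
 [415.  24. 137.] q [-0.52  0.16 -0.76 -1.61 -0.85  2.62] x [-0.29 -0.47 -0.83] z [ 0.74  0.44 -0.51]
```

```bash
python3 -m handwheel '[[[-0.2,-0.1,-0.15,-0.96],[-0.4,-0.2,-0.3,-0.96],[-0.4,-0.2,-0.3,-0.96],[-0.4,-0.2,-0.3,-0.96],[-0.4,-0.2,-0.3,-0.96],[-0.4,-0.2,-0.3,-0.96],[-0.4,-0.2,-0.3,-0.96],[-0.4,-0.2,-0.3,-0.96],[-0.4,-0.2,-0.3,-0.96],[-0.4,-0.2,-0.3,-0.96],[-0.4,-0.2,-0.3,-0.96],[-0.4,-0.2,-0.3,-0.96]]]' -1; python3 st.py; python3 -m handwheel '[[[0,0,0,-0.96],[0,0,0,-0.96],[0,0,0,-0.96],[0,0,0,-0.96],[0,0,0,-0.96],[0,0,0,-0.96],[0,0,0,-0.96],[0,0,0,-0.96],[0,0,0,-0.96],[0,0,0,-0.96],[0,0,0,-0.96],[0,0,0,-0.96]]]'; python3 -m handwheel '[[[0,0,0,-0.96],[0,0,0,-0.96],[0,0,0,-0.96],[0,0,0,-0.96],[0,0,0,-0.96],[0,0,0,-0.96],[0,0,0,-0.96],[0,0,0,-0.96],[0,0,0,-0.96],[0,0,0,-0.96],[0,0,0,-0.96],[0,0,0,-0.96]]]'; python3 st.py
```

```text
time_s: 31.05
tool_pos: [414.1, 27.8, 135.4]
eef_rot: [-2.15, 0.615, -0.879]
ft_force: [0.5, 0.1, -0.2]
width: 0.1
t 31.05 pos [414.146  27.784 135.435] q [-0.52   0.16  -0.759 -1.611 -0.85  -1.873]
x [ 0.653 -0.645  0.397] y [-0.152 -0.625 -0.766] z [ 0.742  0.44  -0.506]
time_s: 32.05
tool_pos: [414.1, 27.8, 135.4]
eef_rot: [-2.381, -1.213, -1.527]
ft_force: [-0.4, -0.4, -0.7]
width: 0.3
time_s: 33.05
tool_pos: [414.1, 27.8, 135.4]
eef_rot: [0.783, 2.149, 1.013]
ft_force: [-0.4, 0.0, 0.1]
width: 0.1
t 33.05 pos [414.141  27.792 135.425] q [-0.52   0.16  -0.759 -1.611 -0.85   1.127]
x [-0.625  0.727 -0.284] y [0.243 0.528 0.814] z [ 0.742  0.44  -0.506]
```

```bash
cat > t4.py <<'E'
from t2 import *
import itertools
def cmd(q,wv,s,k): 
    w=np.round(W(q,wv),2); rows=[[*w,round(float(s),2)]]*k; return rows,call(q,rows,.5)
for hold in ((480,60,200),(500,40,230),(480,60,150),(520,60,250),(450,60,200)):
    q=np.array([-.52,.16,-.759,-1.611,-.85,1.127]); print("HOLD",hold)
    n=0
    for i in range(8):
        P=fkf(q)[0]; wv=np.clip(np.array(hold)-P,-55,55)
        k=12 if i==0 else 6
        rows,q=cmd(q,wv,-.96 if i==0 else -.48,k); n+=k
        print(n,rows[0]); show(q)
        z=fkf(q)[1].apply([0,0,1])
        if abs(z[1])<.06 and i>2: break
E
timeout 300 python3 t4.py
```

```text
HOLD (480, 60, 200)
12 [np.float64(-0.31), np.float64(0.96), np.float64(0.35), -0.96]
 [470.  60. 192.] q [-0.24  0.04 -0.62 -1.53 -0.65  2.24] x [-0.29 -0.47 -0.83] z [ 0.74  0.44 -0.51]
18 [np.float64(-0.12), np.float64(-0.1), np.float64(0.05), -0.48]
 [480.  60. 200.] q [-0.22  0.03 -0.59 -1.5  -0.63  2.94] x [ 0.2  -0.87 -0.46] z [ 0.74  0.44 -0.51]
24 [np.float64(0.0), np.float64(0.0), np.float64(-0.0), -0.48]
 [477.  71. 227.] q [ 0.08 -0.08 -0.57 -1.15 -0.38  3.1 ] x [ 0.56 -0.82  0.12] z [ 0.72  0.4  -0.57]
30 [np.float64(0.1), np.float64(0.31), np.float64(0.16), -0.48]
 [474.  67. 230.] q [ 0.36 -0.12 -0.69 -0.6  -0.16  3.1 ] x [ 0.73 -0.36  0.58] z [ 0.68  0.35 -0.64]
36 [np.float64(-0.13), np.float64(0.26), np.float64(0.27), -0.48]
 [472.  64. 239.] q [ 0.47 -0.15 -0.81 -0.02 -0.16  3.1 ] x [0.68 0.28 0.68] z [ 0.6   0.31 -0.74]
42 [np.float64(-0.27), np.float64(0.11), np.float64(0.4), -0.48]
 [464.  78. 234.] q [ 0.51 -0.15 -0.96  0.59 -0.16  3.1 ] x [0.38 0.8  0.46] z [ 0.55  0.21 -0.81]
48 [np.float64(-0.3), np.float64(0.12), np.float64(0.41), -0.48]
 [467.  90. 215.] q
[... 4299 characters left out ...]
-0.35  0.59] z [ 0.68  0.37 -0.63]
36 [np.float64(-0.14), np.float64(0.23), np.float64(0.29), -0.48]
 [439.  61. 240.] q [ 0.5  -0.23 -0.87 -0.02 -0.16  3.1 ] x [0.67 0.29 0.69] z [ 0.6   0.34 -0.72]
42 [np.float64(-0.25), np.float64(0.09), np.float64(0.44), -0.48]
 [430.  77. 235.] q [ 0.55 -0.23 -1.02  0.58 -0.16  3.1 ] x [0.34 0.81 0.48] z [ 0.56  0.24 -0.8 ]
48 [np.float64(-0.3), np.float64(0.15), np.float64(0.44), -0.48]
 [463.  99. 221.] q [ 0.41 -0.11 -1.07  1.29 -0.16  3.1 ] x [-0.05  1.    0.05] z [ 0.55  0.07 -0.83]
54 [np.float64(-0.49), np.float64(-0.28), np.float64(0.09), -0.48]
 [477. 111. 194.] q [ 0.17 -0.03 -1.07  2.05 -0.16  3.1 ] x [-0.42  0.84 -0.35] z [ 0.59 -0.05 -0.81]
```

```bash
cat > t5.py <<'E'
from t2 import *
def go(q,tgt,roll=0,k=4,n=1,mx=60):
    for i in range(n):
        P=fkf(q)[0]; d=np.array(tgt)-P; L=np.linalg.norm(d); d=d*min(1,mx/max(L,1e-6))
        w=np.round(W(q,d),2); q=call(q,[[*w,roll]]*k,.5); show(q,str(w))
    return q
if __name__=="__main__":
    q=np.array([.38,0,-1.06,1.26,-.16,3.096])
    print("roll+ & stay high"); q=go(q,(480,60,200),.96,12,2)
    q1=go(q,(440,60,150),0,3,3); print("down"); q1=go(q1,(440,60,3),0,3,4); print("fwd"); q1=go(q1,(690,60,3),0,3,6)
E
timeout 200 python3 t5.py
```

```text
roll+ & stay high
[-0.31  0.28 -0.3 ] [480.  60. 200.] q [ 0.51 -0.04 -0.94  0.74 -0.31  2.02] x [0.88 0.05 0.47] z [ 0.47  0.02 -0.89]
[ 0.  0. -0.] [480.  60. 200.] q [ 0.51 -0.04 -0.94  0.74 -0.31  0.52] x [ 0.11 -0.99  0.03] z [ 0.47  0.02 -0.89]
[-0.07  0.68  0.3 ] [449.  60. 166.] q [ 0.45 -0.04 -1.07  0.97 -0.21  0.32] x [ 0.12 -0.99  0.03] z [ 0.44  0.02 -0.9 ]
[-0.02  0.19  0.13] [444.  60. 159.] q [ 0.47 -0.03 -1.07  0.92 -0.21  0.35] x [ 0.12 -0.99  0.03] z [ 0.43  0.03 -0.9 ]
[-0.01  0.09  0.08] [442.  60. 155.] q [ 0.47 -0.03 -1.07  0.9  -0.21  0.36] x [ 0.12 -0.99  0.02] z [ 0.42  0.03 -0.91]
down
[-0.02  0.32  0.68] [448.  60. 124.] q [ 0.44  0.05 -1.07  0.93 -0.16  0.36] x [ 0.12 -0.99  0.02] z [ 0.37  0.03 -0.93]
[-0.02  0.32  0.68] [448.  61.  97.] q [ 0.46  0.12 -1.04  0.81 -0.16  0.45] x [ 0.12 -0.99  0.02] z [ 0.31  0.02 -0.95]
[-0.01  0.29  0.69] [451.  59.  66.] q [ 0.49  0.21 -0.99  0.59 -0.16  0.63] x [ 0.13 -0.99  0.  ] z [ 0.25  0.03 -0.97]
[-0.03  0.31  0.68] [450.  57.  28.] q [ 0.5   0.31 -0.91  0.3  -0.16  0.91] x [ 0.13 -0.99 -0.03] z [ 0.19  0.05 -0.98]
fwd
[ 0.09 -0.71  0.22] [509.  58.  22.] q [ 0.45  0.4  -0.72  0.15 -0.26  1.11] x [ 0.13 -0.99 -0.03] z [ 0.19  0.05 -0.98]
[ 0.09 -0.71  0.22] [569.  59.  16.] q [ 0.4   0.48 -0.56  0.08 -0.34  1.22] x [ 0.13 -0.99 -0.03] z [ 0.19  0.05 -0.98]
[ 0.1  -0.71  0.22] [628.  59.  10.] q [ 0.36  0.56 -0.4   0.05 -0.42  1.3 ] x [ 0.13 -0.99 -0.03] z [ 0.19  0.05 -0.98]
[ 0.09 -0.71  0.23] [688.  60.   3.] q [ 0.33  0.64 -0.24  0.03 -0.5   1.35] x [ 0.13 -0.99 -0.03] z [ 0.19  0.05 -0.98]
[ 0.   -0.02  0.  ] [690.  60.   3.] q [ 0.33  0.64 -0.23  0.03 -0.5   1.35] x [ 0.13 -0.99 -0.03] z [ 0.19  0.05 -0.98]
[ 0. -0.  0.] [690.  60.   3.] q [ 0.33  0.64 -0.23  0.03 -0.5   1.35] x [ 0.13 -0.99 -0.03] z [ 0.19  0.05 -0.98]
```

The emulator reproduces the real moves to about 1 mm. The plan is to roll through to the normal branch with heading straight ahead, then descend so the lean settles at about 10–12°. Executing.

```bash
python3 -m handwheel '[[[-0.16,0.53,0.62,-0.96],[-0.16,0.53,0.62,-0.96],[-0.16,0.53,0.62,-0.96],[-0.16,0.53,0.62,-0.96],[-0.16,0.53,0.62,-0.96],[-0.16,0.53,0.62,-0.96],[-0.16,0.53,0.62,-0.96],[-0.16,0.53,0.62,-0.96],[-0.16,0.53,0.62,-0.96],[-0.16,0.53,0.62,-0.96],[-0.16,0.53,0.62,-0.96],[-0.16,0.53,0.62,-0.96]]]'; python3 st.py; python3 -m handwheel '[[[-0.04,-0.08,0.09,-0.48],[-0.04,-0.08,0.09,-0.48],[-0.04,-0.08,0.09,-0.48],[-0.04,-0.08,0.09,-0.48],[-0.04,-0.08,0.09,-0.48],[-0.04,-0.08,0.09,-0.48]]]'; python3 -m handwheel '[[[0.06,0.13,0.08,-0.48],[0.06,0.13,0.08,-0.48],[0.06,0.13,0.08,-0.48],[0.06,0.13,0.08,-0.48],[0.06,0.13,0.08,-0.48],[0.06,0.13,0.08,-0.48]]]'; python3 st.py
```

```text
time_s: 34.05
tool_pos: [469.3, 62.6, 148.5]
eef_rot: [-0.821, 1.939, 0.163]
ft_force: [0.0, -0.5, -0.0]
width: 0.2
t 34.05 pos [469.304  62.6   148.479] q [-0.335  0.162 -0.671 -1.677 -0.725  2.519]
x [-0.286 -0.475 -0.832] y [-0.607  0.762 -0.226] z [ 0.741  0.44  -0.506]
time_s: 34.55
tool_pos: [479.6, 61.2, 160.8]
eef_rot: [-1.483, 1.537, -0.266]
ft_force: [-0.6, 0.4, -0.6]
width: 0.1
time_s: 35.05
tool_pos: [477.4, 78.4, 194.5]
eef_rot: [-2.051, 1.055, -0.625]
ft_force: [-0.5, 0.2, -1.0]
width: 0.2
t 35.05 pos [477.386  78.424 194.471] q [ 0.093 -0.021 -0.581 -1.174 -0.355  3.096]
x [ 0.544 -0.834  0.087] y [-0.477 -0.393 -0.786] z [ 0.69   0.387 -0.612]
```

```bash
python3 -m handwheel '[[[0.12,0.42,0.25,-0.48],[0.12,0.42,0.25,-0.48],[0.12,0.42,0.25,-0.48],[0.12,0.42,0.25,-0.48],[0.12,0.42,0.25,-0.48],[0.12,0.42,0.25,-0.48]]]'; python3 -m handwheel '[[[-0.15,0.3,0.32,-0.48],[-0.15,0.3,0.32,-0.48],[-0.15,0.3,0.32,-0.48],[-0.15,0.3,0.32,-0.48],[-0.15,0.3,0.32,-0.48],[-0.15,0.3,0.32,-0.48]]]';  python3 -m handwheel '[[[-0.27,0.12,0.41,-0.48],[-0.27,0.12,0.41,-0.48],[-0.27,0.12,0.41,-0.48],[-0.27,0.12,0.41,-0.48],[-0.27,0.12,0.41,-0.48],[-0.27,0.12,0.41,-0.48]]]'; python3 st.py
```

```text
time_s: 35.55
tool_pos: [472.9, 73.0, 199.1]
eef_rot: [-2.489, 0.343, -0.888]
ft_force: [0.3, -1.0, 0.5]
width: 0.3
time_s: 36.05
tool_pos: [468.8, 70.1, 214.9]
eef_rot: [-2.715, -0.522, -0.971]
ft_force: [0.5, -0.3, 0.0]
width: -0.3
time_s: 36.55
tool_pos: [453.6, 87.6, 220.7]
eef_rot: [2.568, 1.428, 0.92]
ft_force: [-0.2, -0.3, 0.5]
width: -0.2
t 36.55 pos [453.589  87.62  220.688] q [ 0.548 -0.146 -0.974  0.544 -0.16   3.096]
x [0.392 0.792 0.469] y [ 0.754 -0.568  0.329] z [ 0.527  0.225 -0.82 ]
```

```bash
cat > t6.py <<'E'
from t5 import *
q=np.array([.548,-.146,-.974,.544,-.16,3.096])
print("one pinned"); qa=go(q,(480,60,170),-.48,6,1,40)
print("A roll+"); qa=go(qa,(480,60,160),.96,12,2)
go(qa,(447,60,8),0,3,5)
print("B direct roll+ while going"); qb=go(q,(470,60,160),.96,10,2); go(qb,(447,60,8),0,3,5)
E
timeout 200 python3 t6.py
```

```text
one pinned
[-0.28  0.15  0.39] [463. 102. 206.] q [ 0.42 -0.09 -1.07  1.27 -0.16  3.1 ] x [-0.04  1.    0.05] z [ 0.53  0.06 -0.85]
A roll+
[-0.52 -0.12  0.53] [478.  63. 185.] q [ 0.41 -0.03 -1.02  0.97 -0.16  1.92] x [0.87 0.1  0.48] z [ 0.48  0.06 -0.88]
[-0.13  0.05  0.28] [480.  60. 172.] q [ 0.41  0.   -1.01  0.91 -0.16  0.48] x [ 0.19 -0.98  0.03] z [ 0.46  0.06 -0.89]
[-0.05  0.47  0.59] [470.  59. 144.] q [ 0.43  0.05 -1.01  0.83 -0.16  0.54] x [ 0.19 -0.98  0.03] z [ 0.4   0.05 -0.91]
[-0.05  0.41  0.63] [465.  58. 114.] q [ 0.46  0.11 -0.99  0.67 -0.16  0.66] x [ 0.2  -0.98  0.01] z [ 0.35  0.06 -0.94]
[-0.05  0.37  0.65] [462.  55.  80.] q [ 0.48  0.19 -0.93  0.41 -0.16  0.9 ] x [ 0.21 -0.98 -0.02] z [ 0.29  0.08 -0.95]
[-0.07  0.35  0.66] [459.  53.  37.] q [ 0.47  0.3  -0.84  0.08 -0.16  1.23] x [ 0.22 -0.97 -0.06] z [ 0.24  0.11 -0.96]
[-0.1   0.22  0.32] [451.  57.  15.] q [ 0.47  0.34 -0.81 -0.08 -0.16  1.39] x [ 0.22 -0.97 -0.08] z [ 0.22  0.13 -0.97]
B direct roll+ while going
[-0.48  0.09  0.57] [470.  60. 171.] q [ 0.47 -0.02 -0.84  0.01 -0.16  2.43] x [ 0.86 -0.29  0.42] z [ 0.49  0.25 -0.83]
[-0.05  0.05  0.12] [471.  60. 160.] q [ 0.46  0.01 -0.81 -0.09 -0.16  1.28] x [ 0.15 -0.97 -0.21] z [ 0.49  0.26 -0.83]
[0.14 0.48 0.56] [463.  55. 101.] q [ 0.35  0.13 -0.72 -0.57 -0.16  1.85] x [ 0.16 -0.96 -0.22] z [ 0.48  0.27 -0.83]
[0.11 0.48 0.56] [453.  58.  42.] q [ 0.18  0.26 -0.64 -1.07 -0.21  2.49] x [ 0.16 -0.96 -0.22] z [ 0.48  0.27 -0.83]
[0.06 0.28 0.32] [447.  60.   8.] q [ 0.04  0.35 -0.63 -1.36 -0.26  2.91] x [ 0.16 -0.96 -0.22] z [ 0.48  0.27 -0.83]
[-0. -0.  0.] [447.  60.   8.] q [ 0.04  0.35 -0.63 -1.36 -0.26  2.91] x [ 0.16 -0.96 -0.22] z [ 0.48  0.27 -0.83]
[-0. -0.  0.] [447.  60.   8.] q [ 0.04  0.35 -0.63 -1.36 -0.26  2.91] x [ 0.16 -0.96 -0.22] z [ 0.48  0.27 -0.83]
```

```bash
cat > t7.py <<'E'
from t5 import *
q=np.array([.548,-.146,-.974,.544,-.16,3.096])
for k in (0,2,3,4,5):
    print("pinned rows",k)
    qb=go(q,(480,60,170),-.08*k,k,1,40) if k else q
    qb=go(qb,(470,60,160),.5,7,1); qb=go(qb,(447,60,90),0,3,2);qb=go(qb,(447,60,10),0,3,2); go(qb,(690,60,10),0,4,4,80)
E
timeout 300 python3 t7.py
```

```text
pinned rows 0
[-0.48  0.09  0.57] [472.  55. 176.] q [ 0.46 -0.02 -0.83  0.01 -0.16  2.91] x [0.82 0.16 0.55] z [ 0.5   0.25 -0.83]
[-0.56 -0.01  0.5 ] [458.  55. 139.] q [ 0.45  0.03 -0.81 -0.17 -0.16  3.1 ] x [0.84 0.17 0.51] z [ 0.47  0.26 -0.85]
[-0.42 -0.01  0.47] [449.  61. 117.] q [ 0.46  0.07 -0.82 -0.2  -0.16  3.1 ] x [0.87 0.17 0.47] z [ 0.42  0.25 -0.87]
[-0.36  0.11  0.65] [451.  65.  90.] q [ 0.47  0.15 -0.81 -0.21 -0.16  3.1 ] x [0.89 0.17 0.42] z [ 0.38  0.23 -0.9 ]
[-0.35  0.14  0.65] [453.  68.  62.] q [ 0.47  0.22 -0.79 -0.23 -0.16  3.1 ] x [0.92 0.17 0.37] z [ 0.33  0.21 -0.92]
[0.81 0.29 0.51] [530.  71.  47.] q [ 0.41  0.35 -0.65 -0.18 -0.18  3.1 ] x [0.92 0.16 0.37] z [ 0.34  0.18 -0.92]
[0.8  0.3  0.52] [607.  71.  31.] q [ 0.36  0.47 -0.49 -0.14 -0.22  3.1 ] x [0.92 0.16 0.37] z [ 0.34  0.16 -0.93]
[0.78 0.34 0.53] [683.  65.  13.] q [ 0.32  0.59 -0.33 -0.1  -0.28  3.1 ] x [0.92 0.15 0.37] z [ 0.35  0.14 -0.93]
[0.06 0.08 0.05] [690.  61.  10.] q [ 0.31  0.6  -0.32 -0.09 -0.28  3.1 ] x [0.92 0.15 0.37] z [ 0.35  0.14 -0.93]
pinned rows 2
[-0.28  0.15  0.39] [4
[... 3994 characters left out ...]
]
[-0.26 -0.18  0.68] [457.  53.  93.] q [ 0.49  0.15 -0.92  0.3  -0.16  3.1 ] x [0.7  0.65 0.32] z [ 0.32  0.12 -0.94]
[-0.25 -0.2   0.68] [455.  63.  65.] q [ 0.51  0.22 -0.9   0.26 -0.16  3.1 ] x [0.72 0.64 0.27] z [ 0.27  0.1  -0.96]
[0.63 0.61 0.48] [531.  68.  47.] q [ 0.44  0.35 -0.77  0.32 -0.16  3.1 ] x [0.72 0.64 0.26] z [ 0.28  0.08 -0.96]
[0.61 0.63 0.48] [605.  67.  26.] q [ 0.39  0.48 -0.64  0.38 -0.16  3.1 ] x [0.72 0.64 0.26] z [ 0.3   0.06 -0.95]
[0.61 0.65 0.46] [679.  64.   6.] q [ 0.34  0.59 -0.5   0.42 -0.18  3.1 ] x [0.72 0.64 0.27] z [ 0.32  0.04 -0.95]
[ 0.08  0.13 -0.  ] [689.  61.   8.] q [ 0.33  0.59 -0.48  0.43 -0.19  3.1 ] x [0.72 0.64 0.27] z [ 0.32  0.03 -0.95]
```

```bash
cat > t8.py <<'E'
from t5 import *
q=np.array([.548,-.146,-.974,.544,-.16,3.096])
for k in (0,2,4):
    print("pinned rows",k)
    qb=go(q,(480,60,170),-.08*k,k,1,40) if k else q
    qb=go(qb,(470,60,160),.96,11,2); qb=go(qb,(447,60,90),0,3,2);qb=go(qb,(447,60,10),0,3,2); go(qb,(690,60,10),0,4,4,80)
E
timeout 300 python3 t8.py
```

```text
pinned rows 0
[-0.48  0.09  0.57] [470.  59. 172.] q [ 0.47 -0.02 -0.83 -0.   -0.16  2.32] x [ 0.83 -0.4   0.38] z [ 0.5   0.25 -0.83]
[-0.07  0.05  0.13] [470.  59. 161.] q [ 0.46  0.01 -0.81 -0.1  -0.16  1.05] x [-0.07 -0.94 -0.33] z [ 0.49  0.26 -0.83]
[0.24 0.53 0.48] [453.  55. 103.] q [ 0.36  0.11 -0.73 -0.58 -0.16  1.62] x [-0.06 -0.94 -0.35] z [ 0.49  0.28 -0.83]
[-0.    0.15  0.11] [447.  59.  90.] q [ 0.34  0.14 -0.72 -0.69 -0.16  1.74] x [-0.06 -0.94 -0.35] z [ 0.49  0.28 -0.83]
[0.25 0.33 0.62] [447.  60.  30.] q [ 0.11  0.29 -0.64 -1.21 -0.24  2.44] x [-0.06 -0.94 -0.35] z [ 0.49  0.28 -0.83]
[0.09 0.11 0.21] [447.  60.  10.] q [ 0.03  0.35 -0.63 -1.37 -0.27  2.68] x [-0.06 -0.94 -0.35] z [ 0.49  0.28 -0.83]
[-0.06 -0.87  0.49] [527.  60.   9.] q [ 0.12  0.42 -0.49 -1.14 -0.25  2.37] x [-0.06 -0.94 -0.35] z [ 0.49  0.28 -0.83]
[-0.06 -0.87  0.48] [607.  60.  10.] q [ 0.16  0.5  -0.35 -0.93 -0.25  2.12] x [-0.06 -0.94 -0.35] z [ 0.49  0.28 -0.83]
[-0.05 -0.87  0.48] [687.  60.  10.] q [ 0.17  0.58 -0.21 -0.75 -0.28  1.93] x [-0.06 -0.94 -0.35] z [ 0.49  0.28 -0.83]
[-0.  
[... 2083 characters left out ...]
  51.  40.] q [ 0.37  0.27 -0.73 -0.5  -0.16  1.94] x [ 0.29 -0.95 -0.12] z [ 0.36  0.22 -0.91]
[-0.07  0.18  0.34] [448.  58.  10.] q [ 0.33  0.34 -0.68 -0.71 -0.16  2.2 ] x [ 0.29 -0.95 -0.13] z [ 0.35  0.23 -0.91]
[ 0.28 -0.89  0.36] [528.  59.  10.] q [ 0.3   0.42 -0.54 -0.58 -0.22  2.09] x [ 0.29 -0.95 -0.13] z [ 0.35  0.23 -0.91]
[ 0.28 -0.89  0.35] [608.  60.  10.] q [ 0.27  0.51 -0.39 -0.48 -0.29  2.01] x [ 0.29 -0.95 -0.13] z [ 0.35  0.23 -0.91]
[ 0.29 -0.89  0.35] [687.  60.  10.] q [ 0.24  0.6  -0.22 -0.4  -0.37  1.95] x [ 0.29 -0.95 -0.13] z [ 0.35  0.23 -0.91]
[ 0.01 -0.03  0.02] [690.  60.  10.] q [ 0.24  0.6  -0.21 -0.4  -0.38  1.95] x [ 0.29 -0.95 -0.13] z [ 0.35  0.23 -0.91]
```

Starting from here, releasing the roll gives a free path (all joints off their limits) with the tool leaning about 34° and comfortable lip clearance. The fingers can be rolled so both tips push level across the scale's front. Executing.

```bash
python3 -m handwheel '[[[-0.48,0.09,0.57,0.875],[-0.48,0.09,0.57,0.875],[-0.48,0.09,0.57,0.875],[-0.48,0.09,0.57,0.875],[-0.48,0.09,0.57,0.875],[-0.48,0.09,0.57,0.875],[-0.48,0.09,0.57,0.875],[-0.48,0.09,0.57,0.875],[-0.48,0.09,0.57,0.875],[-0.48,0.09,0.57,0.875],[-0.48,0.09,0.57,0.875]]]' -0.3; python3 st.py;  python3 -m handwheel '[[[-0.07,0.05,0.13,0.83],[-0.07,0.05,0.13,0.83],[-0.07,0.05,0.13,0.83],[-0.07,0.05,0.13,0.83],[-0.07,0.05,0.13,0.83],[-0.07,0.05,0.13,0.83],[-0.07,0.05,0.13,0.83],[-0.07,0.05,0.13,0.83],[-0.07,0.05,0.13,0.83],[-0.07,0.05,0.13,0.83],[-0.07,0.05,0.13,0.83]]]'; python3 st.py
```

```text
time_s: 37.47
tool_pos: [472.5, 52.9, 177.1]
eef_rot: [-2.665, 0.49, -0.676]
ft_force: [-0.3, 0.2, 0.0]
width: 29.8
t 37.4667 pos [472.532  52.938 177.148] q [ 0.458 -0.026 -0.838  0.034 -0.161  2.289]
x [ 0.827 -0.407  0.388] y [-0.242 -0.88  -0.409] z [ 0.508  0.244 -0.826]
time_s: 38.38
tool_pos: [473.4, 51.6, 166.8]
eef_rot: [-1.724, 1.892, -0.217]
ft_force: [0.5, 0.0, 0.0]
width: 29.8
t 38.3833 pos [473.443  51.566 166.84 ] q [ 0.445 -0.002 -0.816 -0.053 -0.16   1.083]
x [-0.012 -0.955 -0.295] y [-0.864  0.158 -0.478] z [ 0.504  0.249 -0.827]
```

```bash
python3 -m handwheel '[[[0.1,0.38,0.33,0],[0.19,0.76,0.66,0],[0.19,0.76,0.66,0],[0.19,0.76,0.66,0]]]'; python3 st.py
```

```text
time_s: 38.72
tool_pos: [450.7, 49.4, 90.3]
eef_rot: [-1.729, 1.875, -0.195]
ft_force: [0.3, -0.5, -0.8]
width: 29.9
t 38.7167 pos [450.668  49.428  90.302] q [ 0.315  0.137 -0.715 -0.693 -0.16   1.83 ]
x [ 0.003 -0.951 -0.309] y [-0.867  0.151 -0.475] z [ 0.499  0.27  -0.824]
```

```bash
python3 -m handwheel '[[[0.05,0.22,0.31,0],[0.09,0.44,0.62,0],[0.09,0.44,0.62,0],[0.09,0.44,0.62,0]]]'; python3 st.py
python3 - <<'E'
from h import *
np.set_printoptions(suppress=True,precision=1)
p2,d2=imaging.camera("side"); cv2.imwrite("pics/n_side.png",cv2.resize(p2[140:300,180:400,::-1],None,fx=3.4,fy=3.4))
E
```

```text
time_s: 39.05
tool_pos: [445.2, 61.1, 30.0]
eef_rot: [-1.729, 1.877, -0.195]
ft_force: [-0.0, -0.5, 0.2]
width: 29.9
t 39.05 pos [445.237  61.074  30.034] q [ 0.121  0.285 -0.64  -1.221 -0.222  2.519]
x [ 0.002 -0.951 -0.309] y [-0.867  0.152 -0.474] z [ 0.498  0.269 -0.825]
```

View pics/n_side.png

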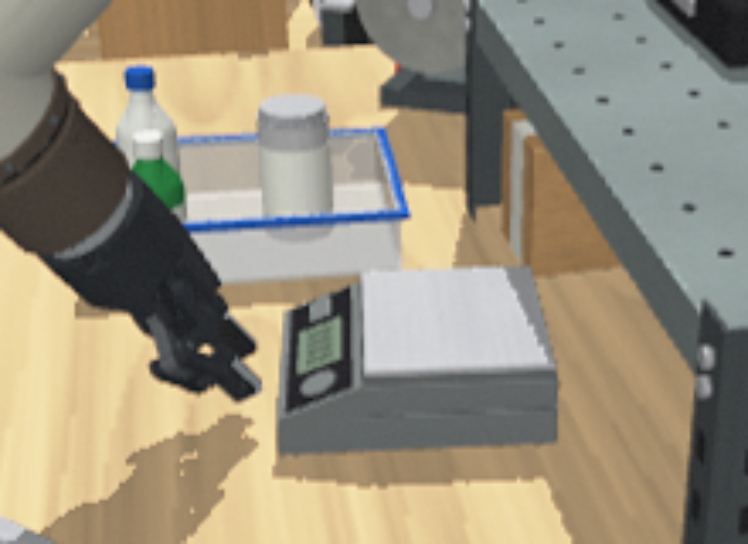

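The tool leans as planned, its tips just in front of the scale's front face. I lower to z ≈ 14 and start pushing.

```bash
python3 -m handwheel '[[[0.03,0.05,0.08,0],[0.06,0.095,0.165,0],[0.06,0.095,0.165,0],[0.06,0.095,0.165,0]]]'; python3 st.py; python3 -m handwheel '[[[0,-0.07,0.04,0],[0,-0.14,0.08,0],[0,-0.21,0.12,0],[0,-0.28,0.16,0],[0,-0.35,0.2,0],[0,-0.42,0.24,0]]]'; python3 st.py;  python3 - <<'E'
from h import *
np.set_printoptions(suppress=True,precision=1)
p2,d2=imaging.camera("side"); c=imaging.calibration("side")
P=cloud(c,d2,np.ones(d2.shape,bool)); m=(abs(P[:,0]-605)<140)&(abs(P[:,1]-58)<110)&(P[:,2]>57)&(P[:,2]<67); print("pan",rect(P[m]))
E
```

```text
time_s: 39.43
tool_pos: [445.1, 59.9, 15.0]
eef_rot: [-1.729, 1.878, -0.195]
ft_force: [0.7, 0.2, -0.8]
width: 29.9
t 39.4333 pos [445.089  59.947  15.042] q [ 0.051  0.327 -0.633 -1.349 -0.251  2.709]
x [ 0.001 -0.951 -0.308] y [-0.867  0.152 -0.474] z [ 0.498  0.268 -0.825]
time_s: 39.93
tool_pos: [481.1, 61.1, 15.1]
eef_rot: [-1.731, 1.877, -0.191]
ft_force: [-5.8, -0.4, 4.5]
width: 29.9
t 39.9333 pos [481.134  61.091  15.136] q [ 0.101  0.36  -0.57  -1.233 -0.234  2.549]
x [ 0.003 -0.951 -0.309] y [-0.869  0.151 -0.471] z [ 0.495  0.27  -0.826]
pan [567.6  65.4 148.2 202.8  84.2]
```

```bash
python3 -m handwheel '[[[0,-0.09,0.05,0],[0,-0.18,0.1,0],[0,-0.26,0.15,0],[0,-0.35,0.2,0],[0,-0.44,0.25,0],[0,-0.52,0.3,0]]]'; python3 st.py;  cat > look.py <<'E'
from h import *
import sys
np.set_printoptions(suppress=True,precision=1)
s=bot.observe()["tool_pos"]
for n in ("side","scene"):
    p2,d2=imaging.camera(n); c=imaging.calibration(n); cv2.imwrite(f"pics/{sys.argv[1]}_{n}.png",cv2.resize(p2[140:320,180:420,::-1],None,fx=3.2,fy=3.2))
    P=cloud(c,d2,np.ones(d2.shape,bool)); m=(P[:,0]>s[0]+30)&(P[:,0]<s[0]+240)&(abs(P[:,1]-58)<100)&(P[:,2]>58.5)&(P[:,2]<66)
    if m.sum()>50: print(n,"pan",rect(P[m]),m.sum(),"xmin/max",P[m][:,0].min(),P[m][:,0].max())
E
python3 look.py o
```

```text
time_s: 40.48
tool_pos: [529.9, 61.2, 15.0]
eef_rot: [-1.731, 1.877, -0.192]
ft_force: [-5.7, -1.7, 1.6]
width: 30.1
t 40.4833 pos [529.882  61.184  14.951] q [ 0.142  0.408 -0.49  -1.095 -0.224  2.374]
x [ 0.003 -0.951 -0.309] y [-0.869  0.151 -0.472] z [ 0.495  0.27  -0.826]
side pan [654.2  69.  147.7 121.8  88.6] 1526 xmin/max 592.0698983930951 715.6494583501434
scene pan [645.9  69.9 144.6  99.7  89.2] 1421 xmin/max 596.9261838812647 696.3391770200417
```

View pics/o_side.png

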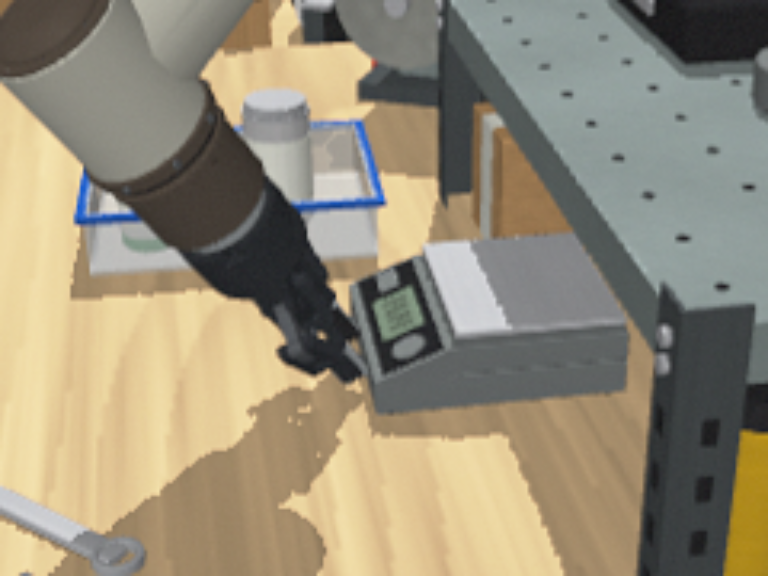

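View pics/o_scene.png

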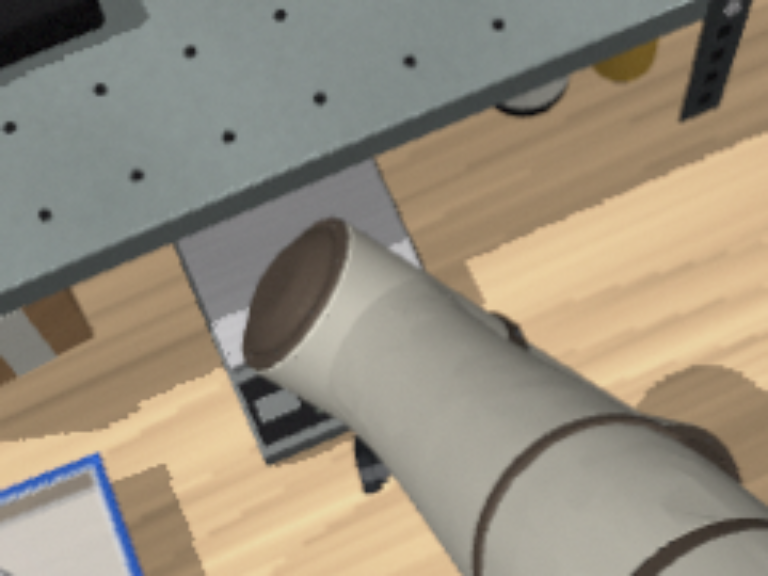

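The scale is now square with the shelf (yaw about −1°), but its middle sits about 11 mm too far left (y 69 against 58). I re-seat the tips 12 mm further left and push on with a slight rightward slant.

```bash
python3 -m handwheel '[[[0,0.06,-0.035,0],[-0.07,0.08,-0.02,0],[-0.143,0.088,0,0],[-0.143,0.088,0,0]]]'; python3 -m handwheel '[[[0,-0.05,0.03,0],[0.005,-0.12,0.06,0],[0.01,-0.2,0.11,0],[0.02,-0.3,0.16,0],[0.03,-0.38,0.21,0],[0.038,-0.47,0.255,0],[0.045,-0.55,0.297,0]]]'; python3 look.py p; python3 st.py
```

```text
time_s: 40.92
tool_pos: [526.0, 73.5, 15.9]
eef_rot: [-1.729, 1.875, -0.196]
ft_force: [0.2, -0.1, -0.1]
width: 30.0
time_s: 41.5
tool_pos: [573.9, 69.0, 14.4]
eef_rot: [-1.731, 1.879, -0.19]
ft_force: [-4.9, -0.6, 1.1]
width: 29.7
side pan [675.9  68.5 146.9  80.9  89.4] 983 xmin/max 635.962048549471 716.9975858525569
scene pan [668.   69.3 145.5  55.9  88.6] 692 xmin/max 638.3273212433977 696.0024398894285
t 41.6 pos [575.676  68.752  14.778] q [ 0.187  0.454 -0.418 -0.967 -0.21   2.207]
x [ 0.002 -0.951 -0.308] y [-0.868  0.151 -0.473] z [ 0.497  0.269 -0.825]
```

The tips slip sideways, so the slant did little (the pan is still at y ≈ 69). I'll nudge the scale sideways from its left flank while its middle is still reachable, after checking reach in the emulator.

```bash
cat > t9.py <<'E'
from t5 import *
q=np.array([.187,.454,-.418,-.967,-.21,2.207])
show(q); q=go(q,(561,69,25)); q=go(q,(561,181,50),0,4,2); q=go(q,(665,181,50),0,4,2); q=go(q,(665,150,50),0,4,1)
E
timeout 100 python3 t9.py
```

```text
[578.  68.  17.] q [ 0.19  0.45 -0.42 -0.97 -0.21  2.21] x [ 0.   -0.95 -0.31] z [ 0.5   0.27 -0.82]
[-0.04  0.14 -0.19] [561.  69.  25.] q [ 0.2   0.42 -0.45 -0.96 -0.2   2.19] x [ 0.   -0.95 -0.31] z [ 0.5   0.27 -0.82]
[-0.75  0.03  0.06] [562. 121.  36.] q [ 0.33  0.41 -0.46 -0.88 -0.16  2.  ] x [ 0.02 -0.94 -0.33] z [ 0.49  0.3  -0.82]
[-0.74  0.04  0.08] [565. 169.  47.] q [ 0.42  0.4  -0.44 -0.82 -0.16  1.87] x [ 0.04 -0.93 -0.37] z [ 0.47  0.34 -0.81]
[-0.07 -0.65  0.37] [625. 176.  49.] q [ 0.41  0.47 -0.34 -0.69 -0.19  1.75] x [ 0.04 -0.93 -0.37] z [ 0.47  0.34 -0.81]
[-0.04 -0.44  0.24] [665. 181.  50.] q [ 0.4   0.51 -0.27 -0.62 -0.22  1.68] x [ 0.04 -0.93 -0.37] z [ 0.47  0.34 -0.81]
[ 0.36 -0.06 -0.13] [665. 150.  50.] q [ 0.33  0.51 -0.25 -0.69 -0.27  1.8 ] x [ 0.04 -0.93 -0.37] z [ 0.47  0.34 -0.81]
```

```bash
cat > t9.py <<'E'
from t5 import *
q=np.array([.187,.454,-.418,-.967,-.21,2.207])
q=go(q,(555,75,60)); q=go(q,(560,180,100),0,4,2); q=go(q,(615,181,65),0,4,1,80); q=go(q,(665,181,50),0,4,1)
E
timeout 100 python3 t9.py
```

```text
[-0.25  0.   -0.57] [555.  75.  61.] q [ 0.28  0.34 -0.51 -0.74 -0.18  1.9 ] x [ 0.   -0.95 -0.31] z [ 0.5   0.27 -0.82]
[-0.75 -0.05 -0.01] [562. 123.  82.] q [ 0.4   0.32 -0.52 -0.57 -0.16  1.63] x [ 0.02 -0.94 -0.33] z [ 0.48  0.3  -0.82]
[-0.75  0.02  0.02] [566. 172. 103.] q [ 0.51  0.3  -0.52 -0.4  -0.16  1.38] x [ 0.03 -0.93 -0.36] z [ 0.46  0.33 -0.83]
[ 0.09 -0.33  0.71] [615. 181.  65.] q [ 0.46  0.43 -0.38 -0.54 -0.19  1.56] x [ 0.03 -0.93 -0.36] z [ 0.46  0.33 -0.83]
[ 0.08 -0.47  0.44] [665. 181.  50.] q [ 0.41  0.51 -0.27 -0.56 -0.23  1.61] x [ 0.03 -0.93 -0.36] z [ 0.46  0.33 -0.83]
```

```bash
python3 -m handwheel '[[[-0.02,0.08,-0.1,0],[-0.04,0.14,-0.19,0],[-0.04,0.14,-0.19,0]]]' -1; python3 -m handwheel '[[[-0.37,0.015,0.03,0],[-0.75,0.03,0.06,0],[-0.75,0.03,0.06,0],[-0.75,0.03,0.06,0]]]'; python3 -m handwheel '[[[-0.37,0.02,0.04,0],[-0.74,0.04,0.08,0],[-0.74,0.04,0.08,0],[-0.74,0.04,0.08,0]]]'; python3 st.py
```

```text
time_s: 41.85
tool_pos: [557.0, 69.3, 24.6]
eef_rot: [-1.728, 1.877, -0.196]
ft_force: [-1.0, -0.8, -0.1]
width: 0.2
time_s: 42.18
tool_pos: [560.5, 120.1, 35.1]
eef_rot: [-1.728, 1.858, -0.166]
ft_force: [0.8, -0.1, -0.7]
width: -0.3
time_s: 42.52
tool_pos: [563.9, 164.0, 43.8]
eef_rot: [-1.729, 1.837, -0.117]
ft_force: [-0.1, -0.3, 0.8]
width: -0.3
t 42.5167 pos [563.872 163.982  43.812] q [ 0.408  0.404 -0.445 -0.829 -0.16   1.888]
x [ 0.035 -0.931 -0.363] y [-0.878  0.145 -0.457] z [ 0.478  0.335 -0.812]
```

```bash
python3 -m handwheel '[[[-0.15,-0.02,0.04,0],[-0.15,-0.25,0.16,0],[-0.14,-0.55,0.31,0],[-0.14,-0.55,0.31,0]]]'; python3 -m handwheel '[[[-0.02,-0.28,0.15,0],[-0.045,-0.56,0.31,0],[-0.045,-0.56,0.31,0],[-0.045,-0.56,0.31,0]]]'; python3 st.py; python3 look.py r
```

```text
time_s: 42.85
tool_pos: [617.9, 175.6, 48.4]
eef_rot: [-1.727, 1.835, -0.122]
ft_force: [0.5, 1.2, -0.1]
width: 0.0
time_s: 43.18
tool_pos: [665.2, 180.1, 48.3]
eef_rot: [-1.728, 1.84, -0.117]
ft_force: [-0.1, -0.3, 0.2]
width: -0.1
t 43.1833 pos [665.211 180.111  48.349] q [ 0.405  0.515 -0.27  -0.601 -0.21   1.656]
x [ 0.033 -0.931 -0.363] y [-0.878  0.147 -0.456] z [ 0.478  0.333 -0.813]
side pan [706.   69.2 144.7  21.2  89.4] 250 xmin/max 695.2912744012071 717.331297999724
```

View pics/r_side.png

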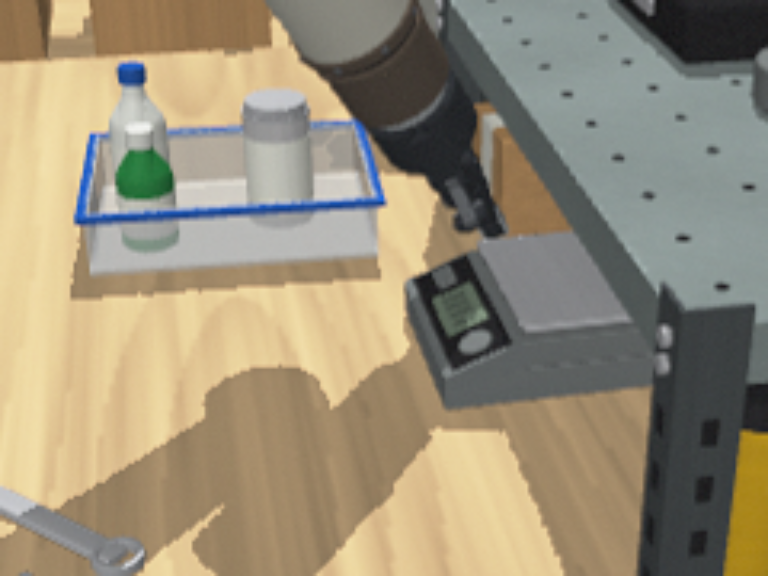

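View pics/r_scene.png

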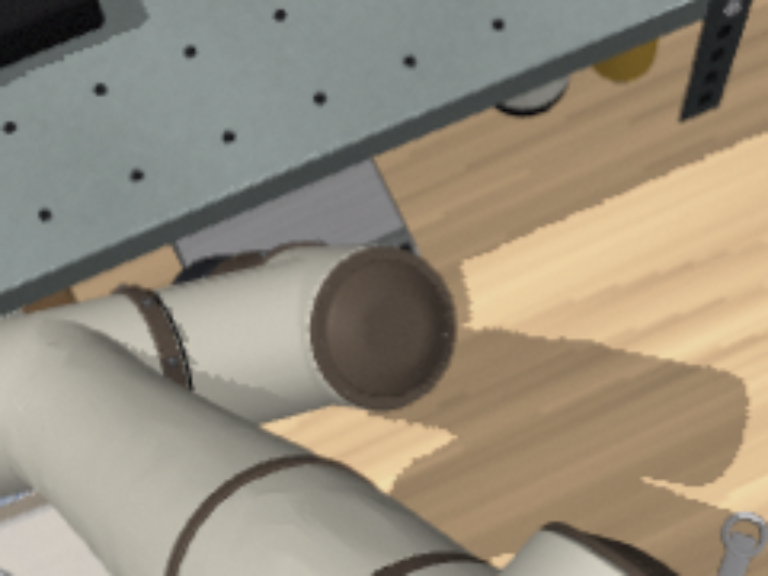

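The tip is beside the scale's left flank at its middle and clear of the shelf lip. Pushing right gently.

```bash
python3 -m handwheel '[[[0.08,-0.013,-0.03,0],[0.16,-0.026,-0.058,0],[0.16,-0.026,-0.058,0]]]'; python3 -m handwheel '[[[0.035,-0.006,-0.012,0],[0.07,-0.011,-0.025,0],[0.07,-0.011,-0.025,0]]]'; python3 look.py s
```

```text
time_s: 43.53
tool_pos: [664.1, 166.2, 49.1]
eef_rot: [-1.727, 1.84, -0.116]
ft_force: [-0.2, -0.7, -0.0]
width: -0.1
time_s: 43.78
tool_pos: [664.5, 161.8, 49.3]
eef_rot: [-1.729, 1.838, -0.115]
ft_force: [-0.7, 1.0, 0.5]
width: -0.2
side pan [705.4  69.2 147.   21.7  90. ] 261 xmin/max 694.5039602120208 716.2606160952131
```

```bash
python3 -m handwheel '[[[0.035,-0.006,-0.012,0],[0.07,-0.011,-0.025,0],[0.105,-0.017,-0.037,0],[0.105,-0.017,-0.037,0]]]'; cat > look2.py <<'E'
from h import *
np.set_printoptions(suppress=True,precision=1)
p2,d2=imaging.camera("side"); c=imaging.calibration("side")
P=cloud(c,d2,np.ones(d2.shape,bool)); m=(P[:,0]>630)&(P[:,0]<760)&(abs(P[:,1]-58)<84)&(P[:,2]>59)&(P[:,2]<66); q=P[m]
print("pan",rect(q),m.sum(),"x",q[:,0].min(),q[:,0].max(),"y pct",np.percentile(q[:,1],[.5,99.5]))
e=[]
for x in range(635,725,8):
    b=q[(q[:,0]>=x)&(q[:,0]<x+8)]
    if len(b)>8: e.append((x+4,b[:,1].min(),b[:,1].max()))
print(np.array(e))
E
python3 look2.py
```

```text
time_s: 44.22
tool_pos: [665.0, 152.7, 49.3]
eef_rot: [-1.729, 1.838, -0.116]
ft_force: [-1.7, 4.6, -0.4]
width: 0.2
pan [678.2  63.7  77.7 155.9   0.9] 980 x 638.4712849484814 716.2724173575708 y pct [-12.8 139.3]
[[639.  -13.5 128.3]
 [647.  -14.7 139.9]
 [655.  -13.5 134.1]
 [663.  -11.9 141.5]
 [671.  -12.3 141.3]
 [679.  -12.6 132.2]
 [687.  -13.2 130.4]
 [695.  -11.8 130.2]
 [703.  -10.6 127.4]
 [711.  -11.9 131.5]
 [719.   -8.9 126.6]]
```

The scale's middle is now at about y 59 (target 58). I withdraw, go back to the front, re-open slightly and finish the push.

```bash
python3 -m handwheel '[[[-0.13,0.02,0.045,0],[-0.27,0.04,0.09,0],[-0.27,0.04,0.09,0]]]'; python3 -m handwheel '[[[-0.01,0.28,-0.15,0],[-0.02,0.57,-0.31,0],[-0.02,0.57,-0.31,0]]]'; python3 -m handwheel '[[[-0.01,0.28,-0.15,0],[-0.02,0.57,-0.31,0],[-0.02,0.62,-0.34,0],[-0.02,0.62,-0.34,0]]]'; python3 look2.py; python3 st.py
```

```text
time_s: 44.52
tool_pos: [665.1, 176.3, 49.7]
eef_rot: [-1.73, 1.836, -0.118]
ft_force: [-0.4, -0.0, -1.1]
width: 0.0
time_s: 44.77
tool_pos: [608.4, 174.0, 48.4]
eef_rot: [-1.73, 1.842, -0.113]
ft_force: [-0.7, 0.3, 0.2]
width: 0.1
time_s: 45.1
tool_pos: [556.8, 170.6, 49.2]
eef_rot: [-1.728, 1.833, -0.106]
ft_force: [0.3, -0.6, -0.5]
width: 0.0
pan [678.4  59.   77.5 148.1   1.3] 964 x 638.4984738546291 716.6082973154512 y pct [-12.4 130.6]
[[639.  -11.4 128.2]
 [647.  -15.8 127.9]
 [655.  -11.5 131.9]
 [663.  -12.7 130.2]
 [671.  -13.2 129.9]
 [679.  -13.  131.8]
 [687.  -12.5 130.5]
 [695.  -12.3 130.2]
 [703.  -10.5 127.7]
 [711.  -10.6 133.8]
 [719.  -11.9 125.1]]
t 45.15 pos [558.263 171.073  49.544] q [ 0.426  0.39  -0.454 -0.816 -0.16   1.859]
x [ 0.039 -0.928 -0.37 ] y [-0.879  0.144 -0.455] z [ 0.476  0.343 -0.81 ]
```

```bash
python3 -m handwheel '[[[0.36,0.02,-0.04,0.019],[0.72,0.03,-0.08,0.038],[0.72,0.03,-0.08,0.038],[0.72,0.03,-0.08,0.038]]]' -0.53; python3 st.py
```

```text
time_s: 45.48
tool_pos: [556.3, 114.0, 31.3]
eef_rot: [-1.669, 1.886, -0.083]
ft_force: [-1.0, -0.6, 0.4]
width: 20.1
t 45.4833 pos [556.314 113.983  31.322] q [ 0.233  0.413 -0.428 -1.02  -0.264  2.152]
x [-0.017 -0.918 -0.396] y [-0.879  0.203 -0.431] z [ 0.476  0.341 -0.811]
```

```bash
python3 -m handwheel '[[[0.35,-0.025,-0.03,0],[0.69,-0.05,-0.065,0],[0.69,-0.05,-0.065,0],[0.69,-0.05,-0.065,0]]]'; python3 st.py; python3 - <<'E'
from h import *
p2,d2=imaging.camera("side"); cv2.imwrite("pics/u_side.png",cv2.resize(p2[180:300,260:420,::-1],None,fx=4.8,fy=4.8))
E
```

```text
time_s: 45.82
tool_pos: [555.7, 62.4, 15.3]
eef_rot: [-1.671, 1.884, -0.081]
ft_force: [-0.6, -0.2, 0.8]
width: 20.2
t 45.8167 pos [555.709  62.418  15.339] q [ 0.075  0.447 -0.414 -1.113 -0.348  2.376]
x [-0.015 -0.918 -0.397] y [-0.88   0.201 -0.43 ] z [ 0.474  0.343 -0.811]
```

View pics/u_side.png

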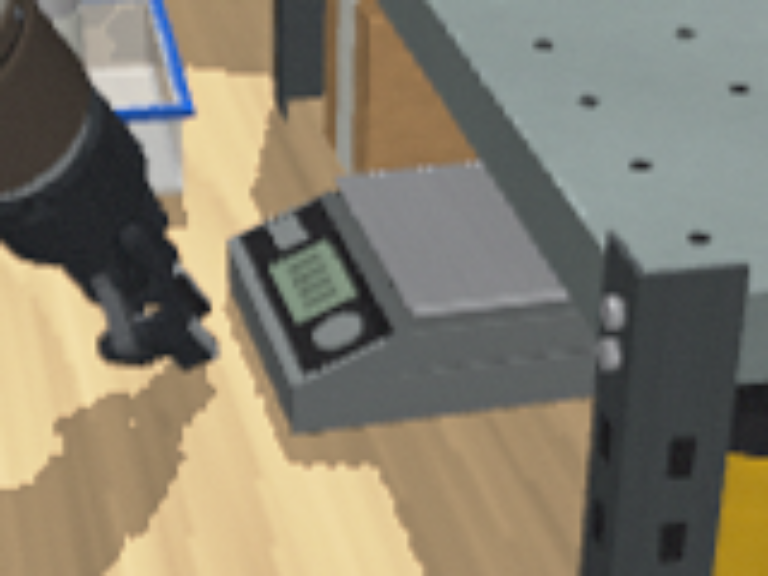

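```bash
python3 -m handwheel '[[[0,-0.1,0.055,0],[0,-0.2,0.11,0],[0,-0.28,0.15,0],[0,-0.37,0.2,0],[0,-0.46,0.25,0],[0,-0.55,0.297,0],[0,-0.64,0.345,0]]]'; python3 look2.py; python3 st.py
```

```text
time_s: 46.45
tool_pos: [611.4, 64.9, 14.8]
eef_rot: [-1.677, 1.881, -0.073]
ft_force: [-6.8, 0.2, 4.5]
width: 20.0
pan [695.4  58.1 145.5  42.   90. ] 533 x 674.4002401473014 716.3642187943775 y pct [-14.2 129.3]
[[671.   -5.6 114.7]
 [679.  -13.6 129.2]
 [687.  -12.3 126.8]
 [695.  -14.1 130.8]
 [703.  -14.7 130.3]
 [711.  -14.3 127.3]
 [719.  -13.7 124.9]]
t 46.5 pos [613.749  64.576  15.238] q [ 0.103  0.506 -0.306 -0.995 -0.361  2.231]
x [-0.01  -0.917 -0.398] y [-0.882  0.196 -0.429] z [ 0.472  0.346 -0.811]
```

```bash
python3 -m handwheel '[[[0.004,-0.11,0.057,0],[0.01,-0.22,0.11,0],[0.014,-0.33,0.17,0],[0.018,-0.44,0.23,0],[0.022,-0.55,0.285,0],[0.027,-0.62,0.32,0],[0.027,-0.62,0.32,0]]]';  python3 st.py; cat > look3.py <<'E'
from h import *
import sys
np.set_printoptions(suppress=True,precision=1)
for n in ("side","scene"):
    p2,d2=imaging.camera(n); c=imaging.calibration(n)
    cv2.imwrite(f"pics/{sys.argv[1]}_{n}.png",cv2.resize(p2[140:320,220:460,::-1],None,fx=3.2,fy=3.2))
    P=cloud(c,d2,np.ones(d2.shape,bool))
    for l in ("key_off","key_tare"):
        for s in imaging.search_frame(n,l)[:1]:
            r,k=s["at"]; print(n,l,round(s["confidence"],2),r,k,onplane(c,[(k,r)],44)[0])
    # front face points
    m=(P[:,0]>600)&(P[:,0]<720)&(abs(P[:,1]-58)<90)&(P[:,2]>8)&(P[:,2]<28)
    if m.sum()>20: print(n,"low pts",m.sum(),"x pct",np.percentile(P[m][:,0],[2,10,50,90]))
    m=(P[:,0]>660)&(P[:,0]<800)&(abs(P[:,1]-58)<84)&(P[:,2]>59)&(P[:,2]<66); q=P[m]
    if len(q)>20: print(n,"pan",rect(q),len(q),q[:,0].min(),q[:,0].max())
    np.save(f"pics/{sys.argv[1]}_{n}_d.npy",d2)
E
python3 look3.py v
```

```text
time_s: 47.08
tool_pos: [669.4, 60.8, 14.7]
eef_rot: [-1.674, 1.881, -0.079]
ft_force: [-1.0, 0.5, -1.3]
width: 20.0
t 47.0833 pos [669.424  60.78   14.705] q [ 0.111  0.565 -0.199 -0.893 -0.382  2.115]
x [-0.012 -0.918 -0.397] y [-0.881  0.198 -0.43 ] z [ 0.473  0.345 -0.811]
side key_off 0.57 244.0 369.5 [704.8  10.   44. ]
side key_tare 0.5 226.0 353.7 [694.2 104.3  44. ]
side low pts 254 x pct [657.  669.1 680.2 712. ]
scene low pts 88 x pct [675.3 675.9 676.9 678.5]
```

View pics/v_side.png

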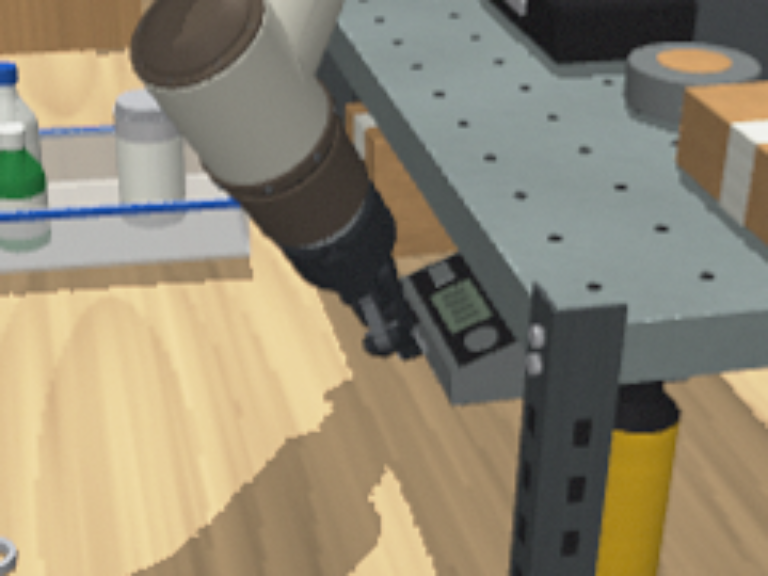

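```bash
cat > yaw.py <<'E'
from h import *
import sys
np.set_printoptions(suppress=True,precision=1)
t=sys.argv[1]
for n in ("side","scene"):
    d=np.load(f"pics/{t}_{n}_d.npy"); c=imaging.calibration(n); P=cloud(c,d,np.ones(d.shape,bool))
    # panel plane points: z between 32 and 50, x window
    m=(P[:,0]>665)&(P[:,0]<760)&(abs(P[:,1]-58)<73)&(P[:,2]>31)&(P[:,2]<51); q=P[m]
    if len(q)>30:
        for it in range(4):
            A=np.c_[q[:,:2],np.ones(len(q))]; co,*_=np.linalg.lstsq(A,q[:,2],rcond=None); r=q[:,2]-A@co; q=q[abs(r)<max(1.0,2*r.std())]
        print(n,"panel",len(q),"slope deg",np.degrees(np.arctan(np.hypot(*co[:2]))),"yaw deg",np.degrees(np.arctan2(co[1],co[0])),"x at z=30,y=58:",(30-co[2]-co[1]*58)/co[0],"y range",np.percentile(q[:,1],[0,1,99,100]))
    m=(P[:,0]>668)&(P[:,0]<700)&(abs(P[:,1]-58)<80)&(P[:,2]>8)&(P[:,2]<27); q=P[m]
    for y in range(-20,140,16):
        b=q[(q[:,1]>y)&(q[:,1]<=y+16)]
        if len(b)>3: print("  front y",y+8,np.percentile(b[:,0],[10,50]),len(b))
E
python3 yaw.py v
```

```text
side panel 608 slope deg 21.94254329390656 yaw deg -0.5521172055185979 x at z=30,y=58: 673.2009020000829 y range [-14.8 -13.7 127.3 130.7]
  front y -12 [676.2 684.4] 74
  front y 4 [675.9 676.3] 15
  front y 20 [675.6 676.4] 11
  front y 36 [670.3 676.2] 23
  front y 52 [676.  676.7] 8
  front y 68 [674.6 676. ] 9
scene panel 214 slope deg 19.946477491053024 yaw deg -0.4813697397895703 x at z=30,y=58: 671.512921291361 y range [ 80.4  81.6 129.3 129.8]
  front y 84 [675.7 676.6] 21
  front y 100 [675.9 676.7] 22
  front y 116 [676.2 677.2] 26
  front y 132 [676.3 677.6] 11
```

View pics/v_scene.png

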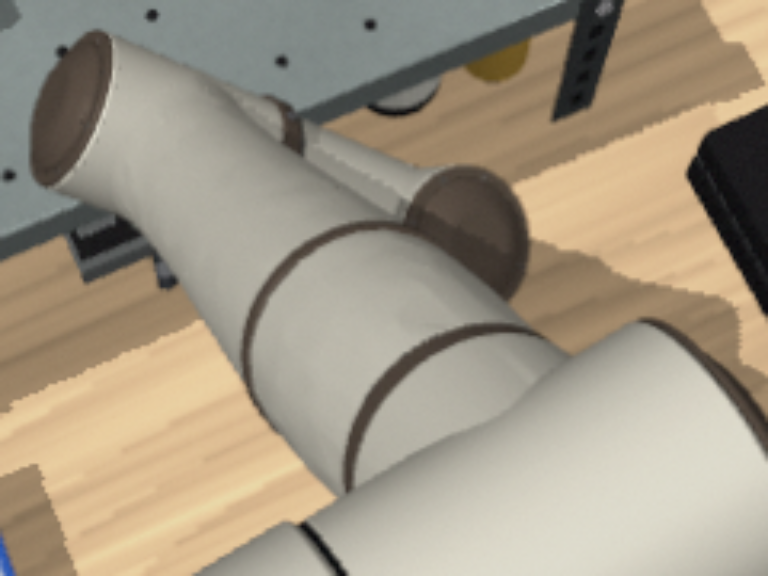

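The scale is square (yaw −0.5°, the shelf's own angle) and centred, with its front at x = 676. About 17 mm to go.

```bash
python3 -m handwheel '[[[0,-0.05,0.027,0],[0,-0.1,0.054,0],[0,-0.15,0.08,0],[0,-0.187,0.1,0],[0,-0.187,0.1,0],[0,-0.187,0.1,0]]]';  python3 st.py; python3 look3.py w; python3 yaw.py w
```

```text
time_s: 47.88
tool_pos: [684.9, 59.8, 14.9]
eef_rot: [-1.673, 1.882, -0.078]
ft_force: [-5.2, 1.3, 1.9]
width: 19.7
t 47.8833 pos [684.87   59.787  14.862] q [ 0.113  0.581 -0.169 -0.864 -0.391  2.081]
x [-0.013 -0.917 -0.398] y [-0.881  0.199 -0.429] z [ 0.472  0.345 -0.811]
side key_off 0.44 244.1 375.4 [717.8   6.8  44. ]
side key_tare 0.49 203.9 352.6 [727.3 232.9  44. ]
side low pts 194 x pct [671.4 680.1 692.1 713.5]
scene low pts 83 x pct [690.4 691.6 692.8 694.3]
side panel 457 slope deg 23.991495383054144 yaw deg -0.7123720033560781 x at z=30,y=58: 689.9665996592876 y range [-14.8 -14.2 128.4 129.1]
  front y -12 [690.9 692.1] 35
  front y 4 [690.6 691.3] 13
  front y 20 [691.2 691.6] 11
  front y 36 [672.9 686.3] 51
  front y 52 [671.8 691.3] 8
  front y 68 [690.9 692.4] 6
scene panel 94 slope deg 9.806763353133526 yaw deg 1.022518239399264 x at z=30,y=58: 680.5506087888059 y range [ 82.9  84.9 128.9 129.7]
  front y 84 [691.1 692.2] 20
  front y 100 [691.7 692.7] 23
  front y 116 [691.8 693. ] 22
  front y 132 [692.3 693.9] 9
```

The front is about 39 mm behind the shelf edge. I withdraw straight back and check everything.

```bash
python3 -m handwheel '[[[0,0.1,-0.05,0],[0,0.4,-0.21,0],[0,0.8,-0.43,0],[0,1,-0.54,0],[0,1,-0.54,0]]]'; python3 -m handwheel '[[[0,0.4,-0.21,0],[0,0.8,-0.43,0],[0,1,-0.54,0],[0,1,-0.54,0]]]'; python3 -m handwheel '[[[0,0.3,-0.5,0],[0,0.4,-0.9,0],[0,0.4,-1,0],[0,0.4,-1,0],[0,0.4,-1,0]]]'; python3 st.py; python3 look3.py y; python3 yaw.py y; python3 - <<'E'
from h import *
np.set_printoptions(suppress=True,precision=1)
for n in ("scene","side"):
    p,d=imaging.camera(n); cv2.imwrite(f"pics/z_{n}.png",p[:,:,::-1]); c=imaging.calibration(n); P=cloud(c,d,np.ones(d.shape,bool))
    def sel(x0,x1,y0,y1,z0,z1): return P[(P[:,0]>x0)&(P[:,0]<x1)&(P[:,1]>y0)&(P[:,1]<y1)&(P[:,2]>z0)&(P[:,2]<z1)]
    q=sel(455,555,295,395,105,125); print(n,"tin top",cv2.minEnclosingCircle(q[:,:2].astype(np.float32)) if len(q) else None)
    q=sel(640,670,-200,330,165,192); print(n,"lip front x",np.percentile(q[:,0],[5,50]),len(q))
    for l in ("wax_bottle","polish_bottle","carton","oil_bottle","spray_can"):
        for s in imaging.silhouettes(n,l)[:1]:
            C=cloud(c,d,s["region"]); print(n,l,round(s["confidence"],2),np.median(C,0) if len(C) else "")
E
```

```text
time_s: 48.6
tool_pos: [591.7, 59.7, 15.6]
eef_rot: [-1.671, 1.885, -0.08]
ft_force: [1.2, 0.0, 0.0]
width: 20.1
time_s: 48.93
tool_pos: [501.1, 60.6, 16.2]
eef_rot: [-1.671, 1.885, -0.081]
ft_force: [0.3, 0.9, -0.1]
width: 19.8
time_s: 49.35
tool_pos: [440.0, 40.4, 68.5]
eef_rot: [-1.671, 1.879, -0.085]
ft_force: [0.4, 0.8, -0.8]
width: 19.8
t 49.35 pos [439.969  40.365  68.499] q [ 0.058  0.199 -0.631 -1.054 -0.371  2.328]
x [-0.012 -0.918 -0.397] y [-0.879  0.199 -0.434] z [ 0.478  0.343 -0.809]
side key_tare 0.38 405.2 287.6 [ 459.5 -397.7   44. ]
side low pts 222 x pct [690.6 691.3 692.5 712.9]
scene key_tare 0.4 400.8 178.5 [383.8 398.5  44. ]
scene low pts 234 x pct [690.  690.5 692.  693.8]
side panel 430 slope deg 23.791246123625886 yaw deg -0.7622939319409157 x at z=30,y=58: 689.5077892381181 y range [-14.9 -13.5 126.1 130.9]
  front y -12 [690.6 692.1] 36
  front y 4 [690.9 691.4] 15
  front y 20 [691.  691.6] 15
  front y 36 [690.9 691.8] 14
  front y 52 [691.4 692. ] 13
  front y 68 [691.8 692.1] 15
  front y 84 [691.5 691.9] 13
  front y 100 [691.9 692.5] 9
  front y 11
[... 406 characters left out ...]
nt y 116 [691.8 692.8] 24
  front y 132 [692.6 693. ] 10
scene tin top ((504.9975891113281, 343.24176025390625), 30.14318084716797)
scene lip front x [651.2 654.9] 1495
scene wax_bottle 0.93 [380.4 387.2  91.1]
scene polish_bottle 0.96 [383.7 303.6  76.3]
scene carton 0.55 [675.3 266.7  59.5]
scene oil_bottle 0.42 [ 698.3 -132.    26.2]
scene spray_can 0.29 [ 452.1 -365.    77.8]
side tin top ((505.4267272949219, 340.4801025390625), 29.527204513549805)
side lip front x [652.1 653.8] 780
side wax_bottle 0.67 [ 456.  -430.3   78.1]
side polish_bottle 0.52 [395.7 301.2  98.2]
side carton 0.82 [685.3 224.2  47.1]
side oil_bottle 0.38 [706.5  28.1  34.3]
side spray_can 0.84 [ 715.6 -232.8   76.7]
```

View pics/z_side.png

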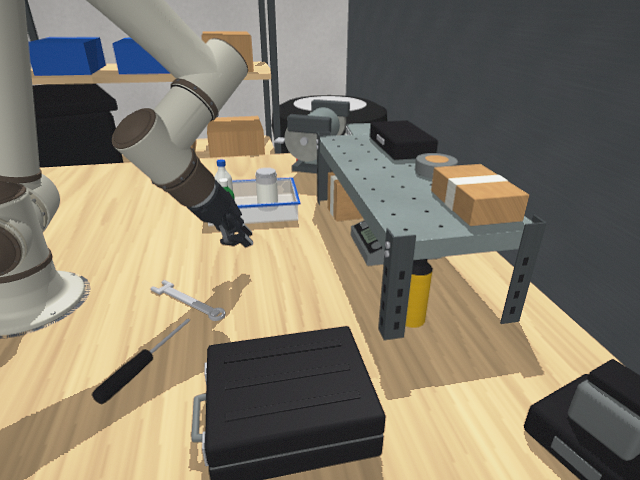

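View pics/z_scene.png

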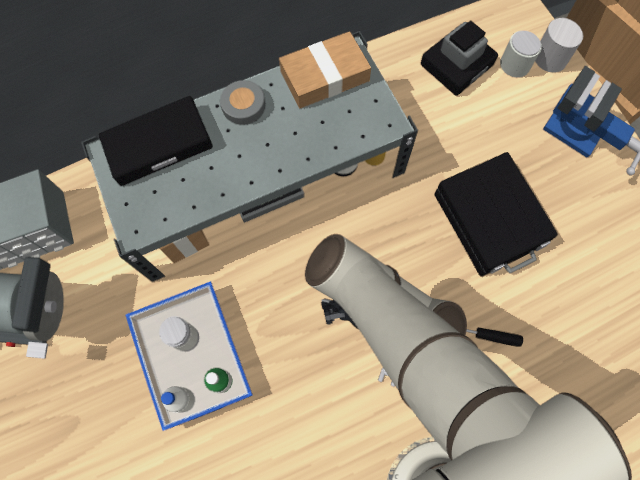

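The scale stands square under the shelf, the tin and bottles are upright in the tote, and the arm is clear. Handing in.

```bash
python3 -c "
from bench import bot,close_job
print(close_job())"
```

```text
the job is handed in; nothing more can be done
None
```

The job is done in the order asked and was handed in at about 50 s.

- **Tin:** It stands upright in the tote's free part at about (505, 343). Both bottles are where they were.
- **Off key:** I pressed it at about 13–14 N for just over a second. The tare key was not touched. The scale's display looks the same in the pictures before and after, so only the force reading supports the press.
- **Scale:** A vertical tool would have hit the shelf lip. I leaned the tool by stretching past its reach and by using joint stops, then pushed the scale in with both fingertips. The first push left it about 11 mm too far left, so I nudged it sideways from its left flank before the last stretch.
- **Last checks on the scale:**
  - The front is 38–39 mm behind the shelf edge.
  - The angle is about −0.8°, against about −0.6° for the shelf.
  - It is within about 1 mm of the middle of the gap.
- **Surroundings:** The carton and spray can read the same as at the start. The oil bottle had no start reading to compare with. Some network reports in the last pictures were plainly wrong, such as the wax bottle seen on the tool case, and I ignored those. The measured forces were all low, and I saw no sign of touching the shelf.

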